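Pack the marble game and hold its lid shut for taping

TASK

Pack the marble game for sale: pour all six marbles from the blue beaker into the open part of the wooden box and stand the empty beaker upright back on the table. Then push the sliding lid fully shut so that the box sits square and tight against the wooden stop, and finish while still pressing it there with a steady push of about 10 newtons, so that a colleague can tape the lid down: do not back off or let go at the end. Leave the other things on the table where they are.

Things in the scene. Friction and masses are not known exactly. Their poses are not given: they have to be found in the camera images.
- box: Loose wooden box 170 (x) x 110 (y) x 62 (z) mm, about 0.4 kg; walls 8, floor 6 mm. Origin: centre of underside. Its +x end faces the stop, 8 to 30 mm off and up to 6 degrees askew. Lid closes to +x, leaves over the -x end. Lid open by q: the opening runs from x = 80 - q to 77 mm, y +-47 mm, rim z = 62 mm. It slides on the table at 2 to 4 N; the stop feels the push less 0 to 4 N.
- lid (a joint): How far the brown sliding lid is open (m): 0 shut, 0.11 fully open; starts 0.08 to 0.105 open. Runs in grooves with about 1 N friction, no spring: a push on its outer end first shuts the lid, then slides the whole box to the stop. Lid board at z = 50 to 56 mm in the box.
- lid_bar (a point): Centre of the outer (-x) face of the dark bar on the lid's outer end: the face to push, towards the box's +x. Bar 14 mm thick (x), 60 wide (y), z = 56 to 72 mm above the table; this point at 64 mm. The face is flush with the lid board's end; lid shut, it lies 2 mm outside the box's end wall, whose top is at z = 49 mm.
- stop: Packing stop, fixed to the table: brown wooden rail 200 mm long (its y), 30 mm thick (x), 55 mm high, with steel angles behind. Origin: centre of the rail's underside; the flat face for the box is at its x = -15 mm and looks to its -x; the box's +x is to point along its +x. A box pushed on askew touches with one corner and can wedge there; moving the pushed end sideways turns it square.
- cup: Loose blue plastic beaker, open on top, flared: outer diameter 48 mm at the foot, 62 at the rim, height 85, wall 3, floor 5 mm, 50 g. Origin: centre of underside, z up through the mouth. Half full with the six marbles, which roll out when it is tipped past level. Stands right or left of the box (the white mug on the other side).
- marble0_center (a point): Centre of glass marble 0, diameter 20 mm, 10 g (blue)
- marble1_center (a point): Centre of glass marble 1, diameter 20 mm, 10 g (red)
- marble2_center (a point): Centre of glass marble 2, diameter 20 mm, 10 g (green)
- marble3_center (a point): Centre of glass marble 3, diameter 20 mm, 10 g (amber)
- marble4_center (a point): Centre of glass marble 4, diameter 20 mm, 10 g (white)
- marble5_center (a point): Centre of glass marble 5, diameter 20 mm, 10 g (purple)
- mug: White ceramic mug, diameter 78 mm, 92 mm high, with handle; origin under its centre. Leave alone.
- tape_dispenser: Green desk tape dispenser, 150 x 55 x 75 mm, origin under its centre. Leave alone.
- toy_van: Yellow toy van, 75 x 36 x 44 mm, origin under its centre. Leave alone.
- stapler: Stapler, black and grey, 140 x 34 x 45 mm, origin under its centre. Leave alone.
- peg_basket: Small green basket with wooden clothes pegs, 120 x 85 x 50 mm, origin under its centre. Leave alone.
- domino_tray: Open wooden tray full of dominoes, 200 x 75 x 55 mm, origin under its centre. Leave alone.

How it is judged:
By the outcome, as a careful person would: the job done as asked, in the order asked, and still so for the second after the job is handed in, while the arm keeps its last pose, push and grip.
It also fails if it takes over 72 s, if anything falls off the work surface, if the arm or the gripper's body presses on something with over 40 N, if the wrist force passes 120 N, or if a joint passes its speed limit or range.

ROBOT

A 6-joint arm with a two-finger parallel gripper is mounted at the origin on the work surface. World frame = base frame: x ahead of the robot, y to its left, z up, the work surface at z = 0. Lengths are in m, angles in rad, forces in N, time in s.
With the tool pointing down it reaches from about 0.35 to 0.725 m from the base axis. Payload 6 kg.
Tool frame: the origin (TCP) lies on the centre line of the jaws, within the pads' length; the fingertips stand 25 mm ahead of it and the grasp point (between the pads) lies 6 mm ahead of it; z points along the fingers, y is the direction in which the jaws open and shut (so a half turn about z gives the same grasp; the last joint's range is limited). The gripper opens to 85 mm and grips with 20 to 120 N. Pads are 22 mm wide; open, the fingers measure 114 mm over their backs; the gripper's body (76 mm by 85 mm) begins 54 mm behind the grasp point. The pads swing forward as they close: fully open they stand 13 mm farther back than shut.
Start: joints at [1.598, 0.04, 0.085, 0, -1.615, -0.334], TCP at [0.181, 0.572, 0.256] pointing down, gripper open.
Joint ranges: [-2.56, 2.56], [-1.29, 2.01], [-1.08, 1.49], [-3.29, 1.98], [-2.81, -0.18], [-2.99, 2.99]. Speed limits (rad/s): [2.57, 2.57, 3.01, 3.14, 3.14, 3.14].

INTERFACE

Orientations are given as [roll, pitch, yaw] about the fixed x, y, z axes, in that order (R = Rz(yaw) Ry(pitch) Rx(roll)).
In Python, from cell import arm gives the robot as it stands.
- The arm moves only by the tool drive_tool, never from a script. Its argument "rows" is a list of rows, each an object of numbers: "dx", "dy", "dz": the shift along the world's x, y, z in units of 40 mm (1.0 is 40 mm); "rx", "ry", "rz": the turn, a rotation vector about the world's x, y, z in units of 6 degrees (1.0 is 6 degrees). A call has exactly 5 rows; each row is the pose to reach, as a shift and turn from the pose commanded when the call began; what a row does not reach only later rows make up. A row lasts 1/8 s, in which the tool goes at most 62.5 mm and 10.7 degrees, less where a joint would pass 70% of its speed; a pose out of reach is approached as far as the arm can. A call with a gripper value outside its range is refused whole. "jaw" is the opening in per cent of the stroke, from 0 (shut) to 100 (fully open), set as the call begins (left out, the last holds). The fingers move at their own pace and stop on an object; "grip_force" is the grip in N (left out, the last holds). Time passes only in rows, so rows that repeat a pose let the fingers close, or fill a call up. It gives the time, the measured TCP pose, the force and the opening at its end, in the units of the state.
- arm.state(): the state, without advancing time (a new reading comes with each control period).
- arm.snapshot(name): name is "side" or "top"; returns a dict with "color" (384x512x3 uint8, red, green, blue), "fx", "fy", "cx", "cy" (pixels), "origin" and "attitude" of the camera in the world. Camera axes: x right, y down, z forward; pixel columns grow to the right and rows downward; lengths in m; the calibration is good to about 2 mm. A picture is of the moment at which its call begins. There is no depth.
- arm.finish_job(): hands the job in, once; it reports no verdict.
The state is a dict: "time_s": time; "joint_positions": joint angles; "joint_velocities": joint speeds; "tau": joint torques, N m; "tcp_pos": TCP position; "tool_rot": TCP orientation; "wrist_force": force on the tool from outside, world axes, zero at the start; "torque": the same for the moment, N m; "grip_width": finger opening in m.
Only numpy, scipy, OpenCV 4.12 (cv2) and the standard library are available. Lean on these libraries where they do the work, as an engineer would, in place of code of your own. Each camera call takes 0.05 s, during which the arm holds its last target.

## Working session

There is one attempt and no reset: what is moved stays moved. The work goes in short steps, Python scripts to look and compute and a tool call to move; the robot and the scene stay as the last step left them, time stands still between calls to the robot, and variables do not carry over. Pictures are saved under pics/ and viewed, and the job is handed in when it is done.

Besides the shell and the picture viewer there is one more tool, called after "Emit:" as name(argument=value, ...) on one line, values as JSON. drive_tool: Moves the arm, as the interface text tells. Its arguments: {"type":"object","properties":{"rows":{"type":"array"},"jaw":{"type":"number"},"grip_force":{"type":"number"}},"required":["rows"]}

```bash
ls -la; mkdir -p pics; python3 - <<'E'
from cell import arm
import cv2
print(arm.state())
for n in ("side","top"):
    s=arm.snapshot(n); cv2.imwrite(f"pics/{n}0.png",s["color"][:,:,::-1])
    print(n,{k:v for k,v in s.items() if k!="color"})
E
```

```text
total 12
drwxr-xr-x  3 agent agent 4096 Dec  6 05:04 .
drwxr-xr-x 23 root  root  4096 Dec  6 05:04 ..
drwxr-xr-x  2 agent agent 4096 Dec  6 05:04 pics
{'time_s': 0.0, 'joint_positions': array([ 1.59774130e+00,  4.07975924e-02,  8.38032873e-02, -4.72353213e-04,
       -1.61552479e+00, -3.33705855e-01]), 'joint_velocities': array([ 9.67878582e-04,  6.63734659e-04, -2.05966083e-04, -6.49665677e-04,
       -9.69329471e-05, -9.76848442e-05]), 'tau': array([-1.15638177e-03, -3.68207324e+01,  3.47416341e+01,  6.93240613e+00,
       -5.40201654e-03, -3.90511431e-06]), 'tcp_pos': array([0.18101033, 0.57173447, 0.25528105]), 'tool_rot': array([ 3.13981035e+00, -1.18402056e-04, -3.06740065e-01]), 'wrist_force': array([ 0.09560602, -1.10942308,  0.25461728]), 'torque': array([0.01339237, 0.03357584, 0.02253496]), 'grip_width': 0.08527641103003039}
side {'fx': 387.35545469277, 'fy': 387.35545469277, 'cx': 252.46597804984611, 'cy': 188.9987048174497, 'origin': array([ 0.54460967, -0.76013022,  0.9701044 ]), 'attitude': array([-2.43464639, -0.0110342 , -0.09712296])}
top {'fx': 454.96380771800125, 'fy': 454.96380771800125, 'cx': 257.068180930539, 'cy': 184.60210835196685, 'origin': array([ 0.54431526, -0.02207835,  1.45450504]), 'attitude': array([-3.08879852, -0.01161529, -1.5746692 ])}
```

View pics/side0.png

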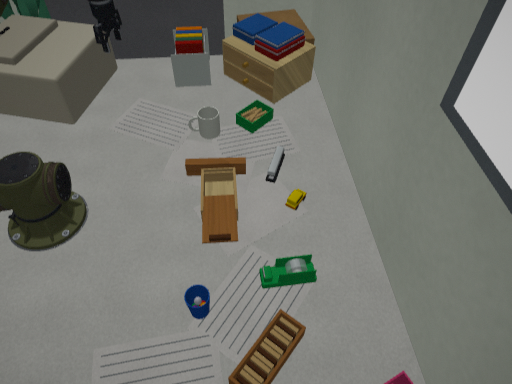

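View pics/top0.png

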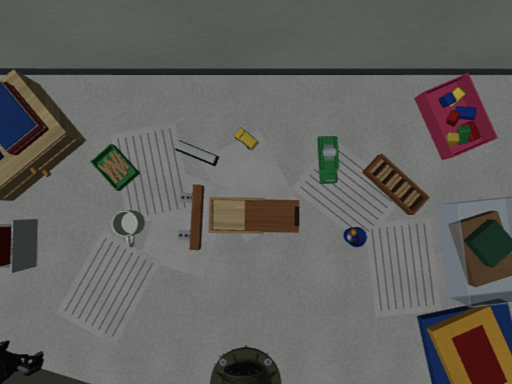

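```bash
cat > h.py <<'E'
import numpy as np, cv2
from scipy.spatial.transform import Rotation as R
from cell import arm
def cam(s):
    return R.from_euler('xyz',s["attitude"]).as_matrix(), np.array(s["origin"])
def back(s,u,v,z):
    M,o=cam(s); d=M@np.array([(u-s["cx"])/s["fx"],(v-s["cy"])/s["fy"],1.0])
    return o+d*(z-o[2])/d[2]
def proj(s,p):
    M,o=cam(s); c=(np.atleast_2d(p)-o)@M
    return np.c_[s["fx"]*c[:,0]/c[:,2]+s["cx"], s["fy"]*c[:,1]/c[:,2]+s["cy"]]
def crop(s,u0,v0,u1,v1,k,fn):
    im=s["color"][v0:v1,u0:u1,::-1]; im=cv2.resize(im,None,fx=k,fy=k,interpolation=cv2.INTER_CUBIC); cv2.imwrite(fn,im)
E
python3 - <<'E'
from h import *
import pickle
t=arm.snapshot("top"); s=arm.snapshot("side"); pickle.dump((t,s),open("s0.pkl","wb"))
crop(t,180,170,380,260,4,"pics/t1.png"); crop(s,170,140,270,330,3,"pics/s1.png")
E
```

```text
(no output)
```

View pics/t1.png

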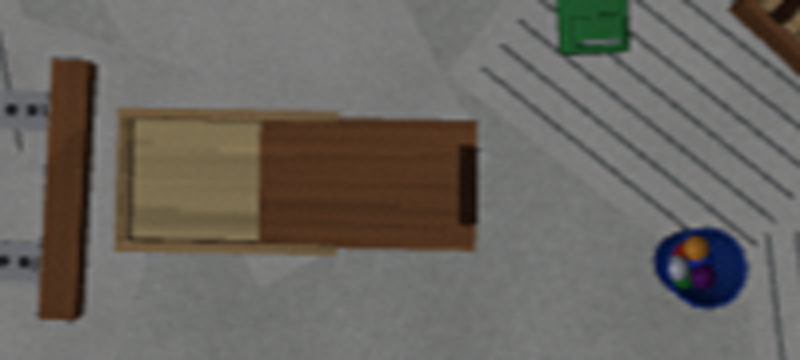

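View pics/s1.png

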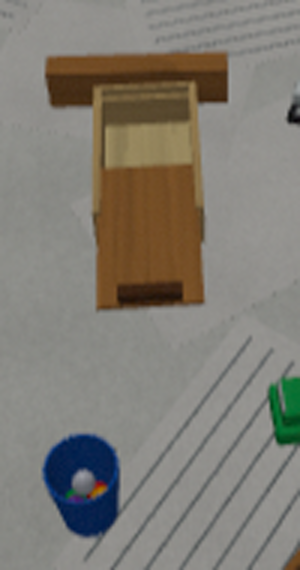

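```bash
cat > a.py <<'E'
from h import *
import pickle
t,s=pickle.load(open("s0.pkl","rb"))
T=lambda u,v,z:back(t,180+(u-1.5)/4,170+(v-1.5)/4,z)
S=lambda u,v,z:back(s,170+(u-1)/3,140+(v-1)/3,z)
f=lambda *a:print(*[np.round(x*1000,1) if not isinstance(x,str) else x for x in a])
f("box top +x end",T(118,108,.062),T(116,250,.062))
f("box top -x end",T(338,111,.062),T(336,254,.062))
f("side +x end",S(95,85,.062),S(198,84,.062), "-x foot/top", S(95,212,.062),S(205,209,.062))
f("lid end",T(476,121,.056),T(476,249,.056), "side",S(97,307,.05),S(203,305,.05))
f("bar top",T(460,145,.072),T(460,225,.072),T(476,145,.072),T(476,225,.072))
f("lid edge",T(260,121,.056),T(260,243,.056), S(105,166,.056),S(194,166,.056))
f("stop top",T(53,58,.055),T(40,318,.055),T(93,60,.055),T(78,320,.055))
f("stop side back",S(46,56,.055),S(227,53,.055),"front bot",S(49,105,.0),S(227,101,.0),"front top",S(48,76,.055),S(226,73,.055))
# cup: mouth in side image
f("cup mouth side",S(44,470,.085),S(119,470,.085),S(82,436,.085),S(82,505,.085))
f("cup top",T(747,267,.085),T(708,227,.085),T(708,308,.085), T(655,265,0))
E
python3 a.py
```

```text
box top +x end [581.5 108.2  62. ] [473.4 109.5  62. ]
box top -x end [578.6 -60.   62. ] [469.6 -58.   62. ]
side +x end [474.1 114.2  62. ] [584.5 106.1  62. ] -x foot/top [472.1 -57.9  62. ] [579.7 -63.8  62. ]
lid end [ 570.7 -166.3   56. ] [ 472.7 -165.4   56. ] side [ 471.7 -160.2   50. ] [ 570.  -166.9   50. ]
bar top [ 552.2 -152.3   72. ] [ 491.6 -151.8   72. ] [ 552.2 -164.5   72. ] [ 491.6 -163.9   72. ]
lid edge [ 5.713e+02 -2.000e-01  5.600e+01] [478.   0.  56.] [482.4   4.9  56. ] [572.7  -3.1  56. ]
stop top [620.3 158.8  55. ] [421.7 168.   55. ] [618.7 128.1  55. ] [420.  139.1  55. ]
stop side back [420.1 170.   55. ] [620.2 157.5  55. ] front bot [417.2 147.1  -0. ] [618.2 135.7   0. ] front top [422.7 138.9  55. ] [616.5 126.7  55. ]
cup mouth side [ 429.8 -334.8   85. ] [ 490.1 -340.3   85. ] [ 460.5 -307.6   85. ] [ 460.2 -367.2   85. ]
cup top [ 459.8 -366.1   85. ] [ 489.8 -337.2   85. ] [ 429.3 -336.3   85. ] [ 456.4 -313.9    0. ]
```

```bash
python3 - <<'E'
from h import *
import pickle
t,s=pickle.load(open("s0.pkl","rb"))
for n,u,v,z in [("domino",380,155,.055),("domino",428,200,.055),("domino",412,214,.055),("domino",363,168,.055),("tape",318,137,.05),("tape",338,183,.03),("tape",319,183,.03),("mug",128,222,.09),("box pink",440,158,.05),("bin",440,205,.1),("bin",450,300,.1),("book",418,315,.05),("van",246,138,.04),("stapler",218,160,.04)]:
    print(n,back(t,u,v,z).round(3))
E
```

```text
domino [ 0.709 -0.42   0.055]
domino [ 0.569 -0.566  0.055]
domino [ 0.526 -0.516  0.055]
domino [ 0.669 -0.367  0.055]
tape [ 0.766 -0.229  0.05 ]
tape [ 0.624 -0.293  0.03 ]
tape [ 0.624 -0.233  0.03 ]
mug [0.506 0.347 0.09 ]
box pink [ 0.7   -0.609  0.05 ]
bin [ 0.553 -0.585  0.1  ]
bin [ 0.272 -0.607  0.1  ]
book [ 0.218 -0.529  0.05 ]
van [ 0.765 -0.005  0.04 ]
stapler [0.696 0.083 0.04 ]
```

```bash
cat >> h.py <<'E'
def tool(h_deg,e_deg,roll_deg=0):
    """heading h (deg from +x), elevation e down from horizontal; roll about tool z; base: y_t horizontal pointing left of heading"""
    h,e=np.radians([h_deg,e_deg])
    z=np.array([np.cos(h)*np.cos(e),np.sin(h)*np.cos(e),-np.sin(e)])
    y=np.array([-np.sin(h),np.cos(h),0]); x=np.cross(y,z)
    M=np.c_[x,y,z]
    return M@R.from_euler('z',np.radians(roll_deg)).as_matrix()
def cur():
    st=arm.state(); return st, np.array(st["tcp_pos"]), R.from_euler('xyz',st["tool_rot"]).as_matrix()
def plan(p,M):
    st,p0,M0=cur()
    d=(np.array(p)-p0)/.04; rv=R.from_matrix(M@M0.T).as_rotvec()
    print("t",round(st["time_s"],2),"d",d.round(2),"r",(np.degrees(rv)/6).round(2),"F",np.round(st["wrist_force"],1),"w",round(st["grip_width"],4),"j",np.round(st["joint_positions"],2))
E
python3 - <<'E'
from h import *
M=tool(60,30); print(M)
plan([.45,.30,.25],M)
E
```

```text
[[-0.25      -0.8660254  0.4330127]
 [-0.4330127  0.5        0.75     ]
 [-0.8660254  0.        -0.5      ]]
t 0.2 d [ 6.72 -6.8  -0.14] r [ 10.58   4.09 -15.31] F [ 0.1 -0.2 -0.7] w 0.0852 j [ 1.6   0.04  0.08 -0.   -1.62 -0.33]
```

Emit:
drive_tool(rows=[{"dx": 1.2, "dy": -1.0, "rz": -1}, {"dx": 2.4, "dy": -2.0, "rz": -2}, {"dx": 3.6, "dy": -3.0, "rz": -3.5}, {"dx": 4.8, "dy": -4.0, "rz": -5}, {"dx": 6, "dy": -5.0, "rz": -6}], jaw=100)

```text
invalid input at $.rows[0]: expected keys dx, dy, dz, rx, ry, rz
```

Emit:
drive_tool(rows=[{"dx": 0.3, "dy": -1.5, "rz": -1.5}, {"dx": 0.5, "dy": -3.0, "rz": -3}, {"dx": 0.5, "dy": -4.5, "rz": -4.5}, {"dx": 0.4, "dy": -6.0, "rz": -6}, {"dx": 0.0, "dy": -7.5, "rz": -7.5}])

```text
invalid input at $.rows[0]: expected keys dx, dy, dz, rx, ry, rz
```

```bash
python3 - <<'E'
from h import *
M=tool(60,30); 
st,p,m=cur(); print(p,m.round(2))
plan([.39,-.40,.25],M)
E
```

```text
[0.18108954 0.57184243 0.25567922] [[ 0.95 -0.3  -0.  ]
 [-0.3  -0.95 -0.  ]
 [ 0.    0.   -1.  ]]
t 0.2 d [  5.22 -24.3   -0.14] r [ 10.58   4.09 -15.31] F [ 0.1 -0.2 -0.7] w 0.0852 j [ 1.6   0.04  0.08 -0.   -1.62 -0.33]
```

All six keys are needed in each row.

Emit:
drive_tool(rows=[{"dx": 1.2, "dy": -1.0, "dz": 0, "rx": 0, "ry": 0, "rz": -1}, {"dx": 2.4, "dy": -2.0, "dz": 0, "rx": 0, "ry": 0, "rz": -2}, {"dx": 3.6, "dy": -3.0, "dz": 0, "rx": 0, "ry": 0, "rz": -3.5}, {"dx": 4.8, "dy": -4.0, "dz": 0, "rx": 0, "ry": 0, "rz": -5}, {"dx": 6, "dy": -5.0, "dz": 0, "rx": 0, "ry": 0, "rz": -6}], jaw=100)

```text
time_s: 0.82
tcp_pos: [0.4224, 0.3705, 0.2563]
tool_rot: [-3.141, 0.0, -0.939]
wrist_force: [-1.1, 0.8, 0.1]
grip_width: 0.0851
```

Emit:
drive_tool(rows=[{"dx": 0.3, "dy": -1.5, "dz": 0, "rx": 0, "ry": 0, "rz": -1.5}, {"dx": 0.5, "dy": -3.0, "dz": 0, "rx": 0, "ry": 0, "rz": -3}, {"dx": 0.5, "dy": -4.5, "dz": 0, "rx": 0, "ry": 0, "rz": -4.5}, {"dx": 0.4, "dy": -6.0, "dz": 0, "rx": 0, "ry": 0, "rz": -6}, {"dx": 0.0, "dy": -7.5, "dz": 0, "rx": 0, "ry": 0, "rz": -7.5}])

```text
time_s: 1.45
tcp_pos: [0.4207, 0.07, 0.256]
tool_rot: [3.141, -0.0, -1.726]
wrist_force: [0.5, 0.3, 0.4]
grip_width: 0.085
```

```bash
python3 - <<'E'
from h import *
M=tool(60,30); 
st,p,m=cur(); print(p,m.round(2))
plan([.39,-.40,.25],M)
E
```

```text
[0.42069298 0.07004025 0.25597749] [[-0.15 -0.99 -0.  ]
 [-0.99  0.15 -0.  ]
 [ 0.    0.   -1.  ]]
t 1.45 d [ -0.77 -11.75  -0.15] r [ 9.48 -3.35 -3.19] F [0.5 0.3 0.4] w 0.085 j [ 0.64 -0.44 -0.33  0.   -1.68 -0.8 ]
```

Emit:
drive_tool(rows=[{"dx": 0, "dy": -1.4, "dz": 0.3, "rx": 1, "ry": -0.35, "rz": -0.3}, {"dx": 0, "dy": -2.8, "dz": 0.4, "rx": 2, "ry": -0.7, "rz": -0.6}, {"dx": 0, "dy": -4.2, "dz": 0.4, "rx": 3, "ry": -1.05, "rz": -0.9}, {"dx": -0.2, "dy": -5.6, "dz": 0.2, "rx": 4, "ry": -1.4, "rz": -1.2}, {"dx": -0.4, "dy": -7, "dz": 0, "rx": 5, "ry": -1.75, "rz": -1.5}])

```text
time_s: 2.08
tcp_pos: [0.4067, -0.1979, 0.2584]
tool_rot: [-3.077, 0.539, -1.86]
wrist_force: [1.8, 0.2, -0.6]
grip_width: 0.0855
```

```bash
python3 - <<'E'
from h import *
M=tool(60,30); 
st,p,m=cur(); print(p,m.round(2))
plan([.39,-.40,.25],M)
E
```

```text
[ 0.40674483 -0.1978995   0.25838096] [[-0.24 -0.95  0.21]
 [-0.82  0.32  0.47]
 [-0.51 -0.06 -0.86]]
t 2.08 d [-0.42 -5.05 -0.21] r [ 4.63 -1.51 -1.75] F [ 1.8  0.2 -0.6] w 0.0855 j [-0.45 -0.26 -0.09 -0.55 -1.74  0.05]
```

Emit:
drive_tool(rows=[{"dx": -0.1, "dy": -1.1, "dz": 0, "rx": 0.9, "ry": -0.3, "rz": -0.35}, {"dx": -0.2, "dy": -2.2, "dz": 0, "rx": 1.8, "ry": -0.6, "rz": -0.7}, {"dx": -0.3, "dy": -3.3, "dz": 0, "rx": 2.8, "ry": -0.9, "rz": -1.05}, {"dx": -0.4, "dy": -4.4, "dz": 0, "rx": 3.7, "ry": -1.2, "rz": -1.4}, {"dx": -0.4, "dy": -5.5, "dz": -0.3, "rx": 4.63, "ry": -1.5, "rz": -1.75}])

```text
time_s: 2.7
tcp_pos: [0.3907, -0.4185, 0.2463]
tool_rot: [3.137, 1.044, -2.097]
wrist_force: [0.9, 0.3, 0.1]
grip_width: 0.0851
```

```bash
python3 - <<'E'
from h import *
M=tool(60,30); 
st,p,m=cur(); print(p,m.round(2))
c=np.array([.460,-.337,.055])
plan(c-.106*M[:,2],M);plan(c-.006*M[:,2],M)
E
```

```text
[ 0.39069414 -0.41845933  0.24625238] [[-0.25 -0.87  0.43]
 [-0.43  0.5   0.75]
 [-0.86  0.   -0.5 ]]
t 2.7 d [ 0.59  0.05 -3.46] r [ 0.01 -0.03 -0.01] F [0.9 0.3 0.1] w 0.0851 j [-1.06  0.35  0.43 -1.01 -2.07  0.21]
t 2.7 d [ 1.67  1.92 -4.71] r [ 0.01 -0.03 -0.01] F [0.9 0.3 0.1] w 0.0851 j [-1.06  0.35  0.43 -1.01 -2.07  0.21]
```

Emit:
drive_tool(rows=[{"dx": 0.1, "dy": 0, "dz": -0.8, "rx": 0, "ry": 0, "rz": 0}, {"dx": 0.3, "dy": 0, "dz": -1.8, "rx": 0, "ry": 0, "rz": 0}, {"dx": 0.5, "dy": 0, "dz": -2.8, "rx": 0, "ry": 0, "rz": 0}, {"dx": 0.6, "dy": 0.05, "dz": -3.45, "rx": 0, "ry": 0, "rz": 0}, {"dx": 0.6, "dy": 0.05, "dz": -3.45, "rx": 0, "ry": 0, "rz": 0}])

```text
time_s: 3.32
tcp_pos: [0.4148, -0.4133, 0.1054]
tool_rot: [3.126, 1.045, -2.105]
wrist_force: [-0.2, -0.2, 0.0]
grip_width: 0.0853
```

```bash
python3 - <<'E'
from h import *
M=tool(60,30); 
c=np.array([.460,-.337,.055])
plan(c-.006*M[:,2],M)
s=arm.snapshot("side");t=arm.snapshot("top")
crop(s,140,230,300,370,4,"pics/s2.png");crop(t,300,180,420,280,6,"pics/t2.png")
E
```

```text
t 3.33 d [ 1.06  1.8  -1.19] r [-0.02 -0.08 -0.03] F [-0.2 -0.2  0. ] w 0.0853 j [-1.01  0.47  0.32 -0.94 -1.9   0.39]
```

View pics/s2.png

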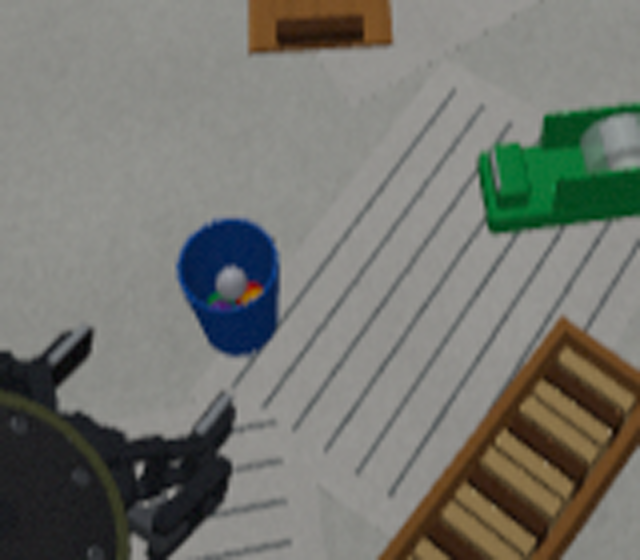

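View pics/t2.png

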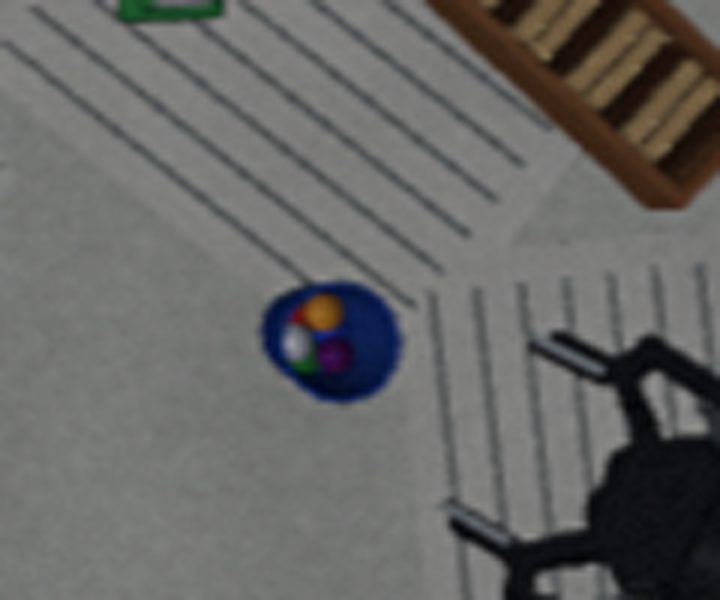

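Emit:
drive_tool(rows=[{"dx": 0.25, "dy": 0.43, "dz": -0.29, "rx": 0, "ry": 0, "rz": 0}, {"dx": 0.53, "dy": 0.9, "dz": -0.6, "rx": 0, "ry": 0, "rz": 0}, {"dx": 0.8, "dy": 1.35, "dz": -0.9, "rx": 0, "ry": 0, "rz": 0}, {"dx": 1.0, "dy": 1.7, "dz": -1.12, "rx": 0, "ry": 0, "rz": 0}, {"dx": 1.06, "dy": 1.8, "dz": -1.19, "rx": 0, "ry": 0, "rz": 0}])

```text
time_s: 4.05
tcp_pos: [0.4579, -0.3415, 0.06]
tool_rot: [3.134, 1.042, -2.097]
wrist_force: [-0.1, 0.6, 0.2]
grip_width: 0.0851
```

```bash
python3 - <<'E'
from h import *
M=tool(60,30); 
c=np.array([.460,-.337,.055])
plan(c-.006*M[:,2],M)
s=arm.snapshot("side");t=arm.snapshot("top")
crop(s,140,230,300,370,4,"pics/s3.png");crop(t,300,180,420,280,6,"pics/t3.png")
E
```

```text
t 4.05 d [-0.01 -0.   -0.05] r [ 0.02 -0.05 -0.03] F [-0.1  0.6  0.2] w 0.0851 j [-0.9   0.42  0.16 -0.95 -1.75  0.42]
```

View pics/s3.png

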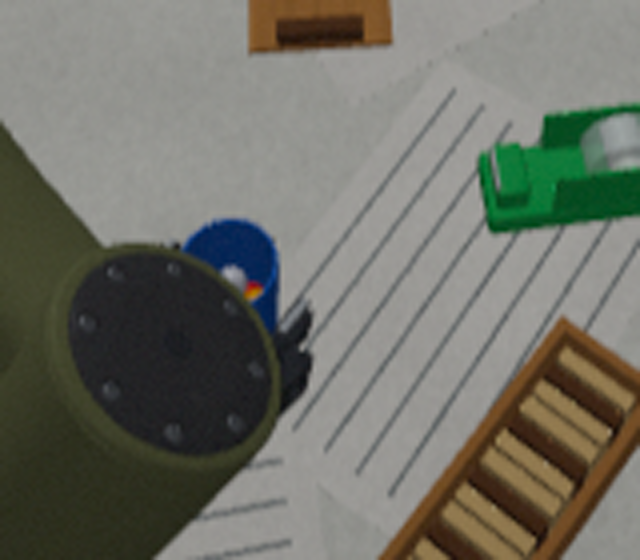

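View pics/t3.png

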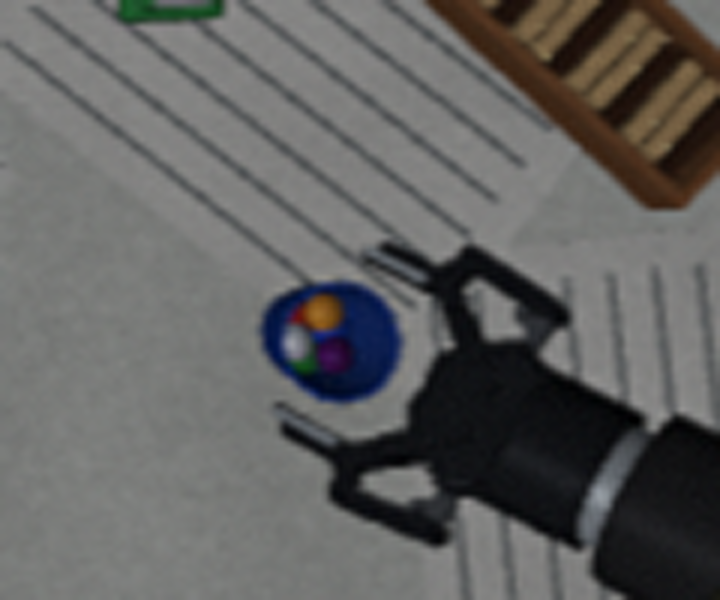

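Emit:
drive_tool(rows=[{"dx": 0.03, "dy": 0.06, "dz": -0.03, "rx": 0, "ry": 0, "rz": 0}, {"dx": 0.06, "dy": 0.11, "dz": -0.03, "rx": 0, "ry": 0, "rz": 0}, {"dx": 0.06, "dy": 0.11, "dz": -0.03, "rx": 0, "ry": 0, "rz": 0}, {"dx": 0.06, "dy": 0.11, "dz": -0.03, "rx": 0, "ry": 0, "rz": 0}, {"dx": 0.06, "dy": 0.11, "dz": -0.03, "rx": 0, "ry": 0, "rz": 0}])

```text
time_s: 4.78
tcp_pos: [0.4599, -0.3381, 0.0588]
tool_rot: [3.134, 1.042, -2.098]
wrist_force: [-0.5, -0.2, 0.1]
grip_width: 0.0855
```

Emit:
drive_tool(rows=[{"dx": 0, "dy": 0, "dz": 0, "rx": 0, "ry": 0, "rz": 0}, {"dx": 0, "dy": 0, "dz": 0, "rx": 0, "ry": 0, "rz": 0}, {"dx": 0, "dy": 0, "dz": 0, "rx": 0, "ry": 0, "rz": 0}, {"dx": 0, "dy": 0, "dz": 0, "rx": 0, "ry": 0, "rz": 0}, {"dx": 0, "dy": 0, "dz": 0, "rx": 0, "ry": 0, "rz": 0}], jaw=40, grip_force=30)

```text
time_s: 5.4
tcp_pos: [0.4598, -0.338, 0.0591]
tool_rot: [3.134, 1.042, -2.098]
wrist_force: [-1.7, 0.6, 3.5]
grip_width: 0.0585
```

```bash
python3 - <<'E'
from h import *
st,p,m=cur(); print(st["time_s"],p,st["grip_width"],st["wrist_force"])
s=arm.snapshot("side");t=arm.snapshot("top")
crop(s,140,230,300,370,4,"pics/s4.png");crop(t,300,180,420,280,6,"pics/t4.png")
E
```

```text
5.4 [ 0.45983342 -0.33801465  0.05906796] 0.05847382074257234 [-1.68755897  0.62072619  3.4794888 ]
```

View pics/t4.png

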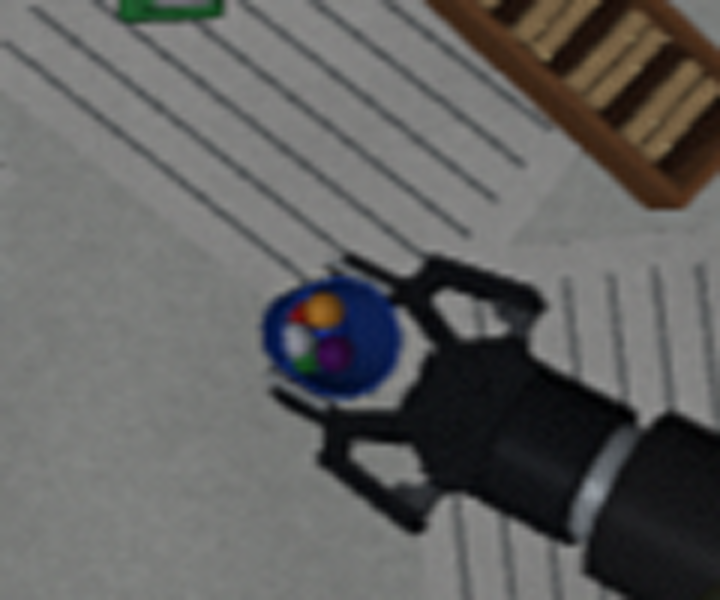

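```bash
cat > pour.py <<'E'
from h import *
Mg=tool(60,30); ut=Mg.T@[0,0,1]
def info(p,M):
    a=M@ut; mouth=np.array(p)+.027*a
    low=np.array([0,0,-1])-a*np.dot([0,0,-1],a); low/=np.linalg.norm(low)
    print("tilt",np.degrees(np.arccos(a[2])).round(0),"axis",a.round(2),"mouth",mouth.round(3),"lip",(mouth+.031*low).round(3))
E
python3 - <<'E'
from pour import *
P=[.492,.05,.125]
for r in (0,90,110,130): 
    M=tool(85,22,r); info(P,M)
plan([.45,-.30,.23],tool(60,30))
plan([.46,0,.2],tool(85,26))
E
```

```text
tilt 8.0 axis [-0.01 -0.14  0.99] mouth [0.492 0.046 0.152] lip [0.489 0.016 0.147]
tilt 79.0 axis [ 0.82 -0.54  0.19] mouth [0.514 0.035 0.13 ] lip [0.519 0.032 0.1  ]
tilt 95.0 axis [ 0.76 -0.64 -0.09] mouth [0.513 0.033 0.123] lip [0.51  0.034 0.092]
tilt 109.0 axis [ 0.6  -0.73 -0.33] mouth [0.508 0.03  0.116] lip [0.502 0.038 0.087]
t 5.5 d [-0.25  0.95  4.27] r [ 0.02 -0.05 -0.03] F [-2.3 -0.1  4.4] w 0.0582 j [-0.89  0.42  0.16 -0.96 -1.74  0.42]
t 5.5 d [0.   8.45 3.52] r [ 0.67 -0.25  4.14] F [-2.3 -0.1  4.4] w 0.0582 j [-0.89  0.42  0.16 -0.96 -1.74  0.42]
```

Emit:
drive_tool(rows=[{"dx": 0, "dy": 0, "dz": 0.1, "rx": 0, "ry": 0, "rz": 0}, {"dx": 0, "dy": 0, "dz": 0.3, "rx": 0, "ry": 0, "rz": 0}, {"dx": 0, "dy": 0, "dz": 0.6, "rx": 0, "ry": 0, "rz": 0}, {"dx": 0, "dy": 0, "dz": 1.0, "rx": 0, "ry": 0, "rz": 0}, {"dx": 0, "dy": 0, "dz": 1.4, "rx": 0, "ry": 0, "rz": 0}])

```text
time_s: 6.12
tcp_pos: [0.46, -0.3381, 0.1164]
tool_rot: [3.136, 1.042, -2.097]
wrist_force: [0.0, -1.0, -1.5]
grip_width: 0.0581
```

```bash
python3 - <<'E'
from pour import *
plan([.46,0,.2],tool(85,26))
s=arm.snapshot("side");t=arm.snapshot("top")
crop(s,140,210,300,350,4,"pics/s5.png");crop(t,300,180,420,280,6,"pics/t5.png")
E
```

```text
t 6.12 d [-0.    8.45  2.09] r [ 0.68 -0.24  4.14] F [ 0.  -1.  -1.5] w 0.0581 j [-0.9   0.35  0.18 -0.97 -1.8   0.34]
```

View pics/t5.png

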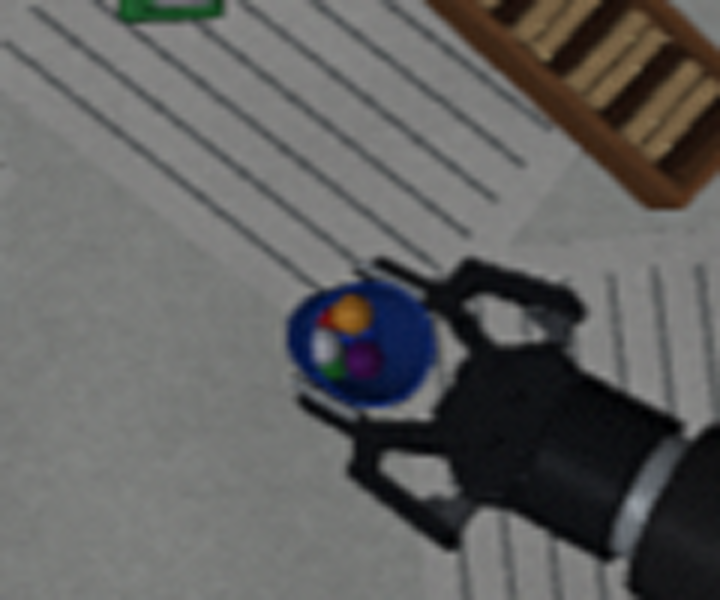

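Emit:
drive_tool(rows=[{"dx": 0, "dy": 0.3, "dz": 0.5, "rx": 0, "ry": 0, "rz": 0.2}, {"dx": 0, "dy": 0.9, "dz": 1.1, "rx": 0, "ry": 0, "rz": 0.6}, {"dx": 0, "dy": 1.8, "dz": 1.7, "rx": 0, "ry": 0, "rz": 1.0}, {"dx": 0, "dy": 2.8, "dz": 2.1, "rx": 0, "ry": 0, "rz": 1.5}, {"dx": 0, "dy": 3.8, "dz": 2.3, "rx": 0, "ry": 0, "rz": 2}])

```text
time_s: 6.85
tcp_pos: [0.4598, -0.1842, 0.2087]
tool_rot: [3.138, 1.042, -1.883]
wrist_force: [1.0, -0.5, -0.4]
grip_width: 0.0584
```

Emit:
drive_tool(rows=[{"dx": 0, "dy": 1, "dz": 0, "rx": 0, "ry": 0, "rz": 0.5}, {"dx": 0.1, "dy": 2.0, "dz": 0, "rx": 0, "ry": 0, "rz": 1.0}, {"dx": 0.2, "dy": 3.0, "dz": 0, "rx": 0, "ry": 0, "rz": 1.4}, {"dx": 0.3, "dy": 4, "dz": -0.1, "rx": 0, "ry": 0, "rz": 1.8}, {"dx": 0.4, "dy": 4.8, "dz": -0.2, "rx": 0, "ry": 0, "rz": 2.2}])

```text
time_s: 7.48
tcp_pos: [0.4754, 0.0082, 0.1996]
tool_rot: [3.136, 1.043, -1.654]
wrist_force: [0.7, -0.6, -1.7]
grip_width: 0.0586
```

```bash
python3 - <<'E'
from pour import *
st,p,m=cur();print(p); info(p,m)
P=[.490,.068,.127]
for e in (22,15,10):
  for r in (90,105,120,140): 
    M=tool(88,e,r); print(e,r,end=' ');info(P,M)
plan(P,tool(88,15))
E
```

```text
[0.47538771 0.00819977 0.19964856]
tilt 0.0 axis [0. 0. 1.] mouth [0.475 0.008 0.227] lip [0.494 0.033 0.226]
22 90 tilt 79.0 axis [ 0.85 -0.49  0.19] mouth [0.513 0.055 0.132] lip [0.518 0.052 0.102]
22 105 tilt 91.0 axis [ 0.82 -0.58 -0.02] mouth [0.512 0.052 0.126] lip [0.512 0.053 0.095]
22 120 tilt 102.0 axis [ 0.73 -0.65 -0.21] mouth [0.51  0.05  0.121] lip [0.505 0.055 0.091]
22 140 tilt 115.0 axis [ 0.53 -0.73 -0.43] mouth [0.504 0.048 0.115] lip [0.497 0.059 0.087]
15 90 tilt 83.0 axis [ 0.85 -0.51  0.13] mouth [0.513 0.054 0.13 ] lip [0.516 0.052 0.1  ]
15 105 tilt 95.0 axis [ 0.82 -0.57 -0.09] mouth [0.512 0.053 0.125] lip [0.51  0.054 0.094]
15 120 tilt 107.0 axis [ 0.73 -0.62 -0.29] mouth [0.51  0.051 0.119] lip [0.503 0.057 0.09 ]
15 140 tilt 121.0 axis [ 0.53 -0.67 -0.51] mouth [0.504 0.05  0.113] lip [0.495 0.062 0.087]
10 90 tilt 85.0 axis [ 0.85 -0.52  0.09] mouth [0.513 0.054 0.129] lip [0.515 0.052 0.098]
10 105 tilt 98.0 axis [ 0.82 -0.56 -0.13] mouth [0.512 0.053 0.123] lip [0.509 0.055 0.093]
10 120 tilt 110.0 axis [ 0.73 -0.59 -0.34] mouth [0.51  0.052 0.118] lip [0.502 0.059 0.089]
10 140 tilt 125.0 axis [ 0.54 -0.63 -0.57] mouth [0.504 0.051 0.112] lip [0.493 0.064 0.086]
t 7.47 d [ 0.37  1.5  -1.82] r [ 2.54 -0.17  0.4 ] F [ 0.7 -0.6 -1.7] w 0.0586 j [-0.34 -0.06 -0.11 -1.02 -1.77  0.17]
```

```bash
python3 - <<'E'
from pour import *
plan([.492,.07,.14],tool(88,15,40))
E
```

```text
t 7.47 d [ 0.42  1.55 -1.49] r [ 2.78  5.99 -2.18] F [ 0.7 -0.6 -1.7] w 0.0586 j [-0.34 -0.06 -0.11 -1.02 -1.77  0.17]
```

Emit:
drive_tool(rows=[{"dx": 0.1, "dy": 0.3, "dz": -0.3, "rx": 0.4, "ry": 0.8, "rz": -0.3}, {"dx": 0.2, "dy": 0.6, "dz": -0.6, "rx": 0.9, "ry": 2.0, "rz": -0.7}, {"dx": 0.3, "dy": 1.0, "dz": -0.9, "rx": 1.5, "ry": 3.3, "rz": -1.2}, {"dx": 0.4, "dy": 1.3, "dz": -1.2, "rx": 2.1, "ry": 4.6, "rz": -1.7}, {"dx": 0.42, "dy": 1.55, "dz": -1.5, "rx": 2.8, "ry": 6.0, "rz": -2.2}])

```text
time_s: 8.1
tcp_pos: [0.4926, 0.0691, 0.1394]
tool_rot: [1.96, 0.827, -2.886]
wrist_force: [0.2, -0.7, -0.9]
grip_width: 0.0581
```

```bash
python3 - <<'E'
from pour import *
st,p,m=cur();print(p); info(p,m)
plan([.492,.07,.13],tool(88,15,65))
plan([.492,.07,.13],tool(88,15,85))
t=arm.snapshot("top"); crop(t,180,150,340,270,5,"pics/t6.png")
E
```

```text
[0.49258815 0.06912087 0.13944326]
tilt 40.0 axis [ 0.55 -0.33  0.77] mouth [0.507 0.06  0.16 ] lip [0.528 0.048 0.14 ]
t 8.1 d [-0.01  0.02 -0.24] r [ 0.12  3.96 -1.03] F [ 0.2 -0.7 -0.9] w 0.0581 j [-0.34  0.14 -0.14 -1.23 -1.78 -0.35]
t 8.1 d [-0.01  0.02 -0.24] r [ 0.24  7.18 -1.89] F [ 0.2 -0.7 -0.9] w 0.0581 j [-0.34  0.14 -0.14 -1.23 -1.78 -0.35]
```

View pics/t6.png

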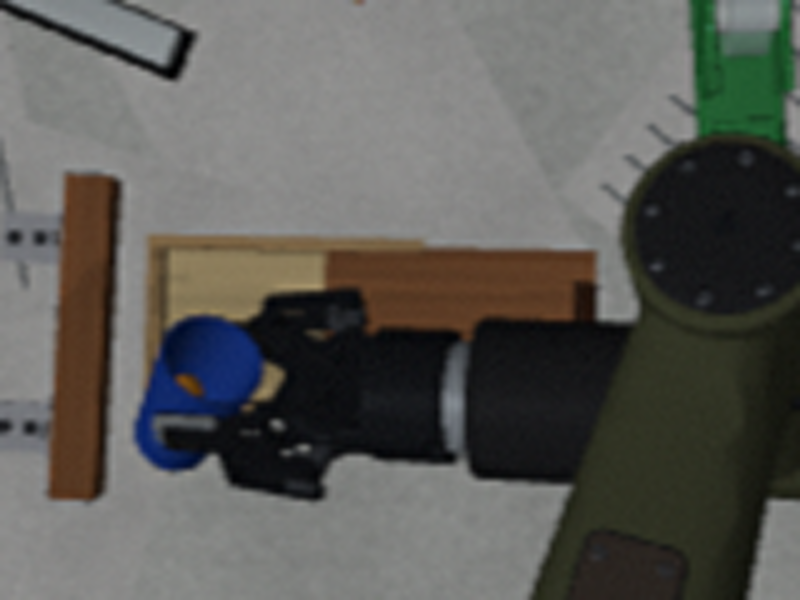

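Emit:
drive_tool(rows=[{"dx": 0.05, "dy": 0, "dz": -0.1, "rx": 0, "ry": 1.6, "rz": -0.4}, {"dx": 0.1, "dy": 0, "dz": -0.2, "rx": 0.1, "ry": 3.2, "rz": -0.8}, {"dx": 0.15, "dy": 0, "dz": -0.25, "rx": 0.15, "ry": 4.7, "rz": -1.2}, {"dx": 0.15, "dy": 0, "dz": -0.25, "rx": 0.2, "ry": 6.0, "rz": -1.6}, {"dx": 0.15, "dy": 0, "dz": -0.25, "rx": 0.25, "ry": 7.2, "rz": -1.9}])

```text
time_s: 8.78
tcp_pos: [0.4985, 0.0682, 0.1298]
tool_rot: [1.836, 0.084, 3.131]
wrist_force: [0.7, -1.1, -1.7]
grip_width: 0.0585
```

```bash
python3 - <<'E'
from pour import *
st,p,m=cur();print(p); info(p,m)
plan([.498,.07,.13],tool(88,15,110))
plan([.498,.07,.13],tool(88,15,145))
t=arm.snapshot("top"); crop(t,180,150,340,270,5,"pics/t7.png")
E
```

```text
[0.49850733 0.06818012 0.1297617 ]
tilt 78.0 axis [ 0.85 -0.49  0.2 ] mouth [0.521 0.055 0.135] lip [0.527 0.052 0.105]
t 8.78 d [-0.01  0.05  0.01] r [ 0.16  4.02 -1.09] F [ 0.7 -1.1 -1.7] w 0.0585 j [-0.34  0.16 -0.13 -1.22 -1.77 -1.12]
t 8.78 d [-0.01  0.05  0.01] r [ 0.36  9.65 -2.61] F [ 0.7 -1.1 -1.7] w 0.0585 j [-0.34  0.16 -0.13 -1.22 -1.77 -1.12]
```

View pics/t7.png

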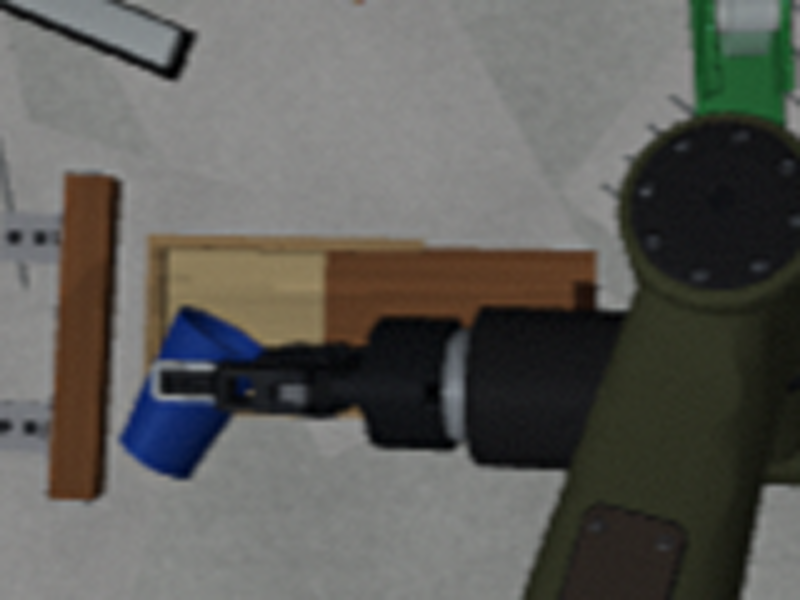

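Emit:
drive_tool(rows=[{"dx": 0, "dy": 0.05, "dz": 0, "rx": 0, "ry": 0.6, "rz": -0.2}, {"dx": 0, "dy": 0.05, "dz": 0, "rx": 0.05, "ry": 1.3, "rz": -0.35}, {"dx": 0, "dy": 0.05, "dz": 0, "rx": 0.1, "ry": 2, "rz": -0.55}, {"dx": 0, "dy": 0.05, "dz": 0, "rx": 0.1, "ry": 2.7, "rz": -0.75}, {"dx": 0, "dy": 0.05, "dz": 0, "rx": 0.1, "ry": 3.4, "rz": -0.9}])

```text
time_s: 9.45
tcp_pos: [0.4985, 0.0702, 0.1296]
tool_rot: [1.847, -0.268, 3.035]
wrist_force: [0.5, -0.6, -1.0]
grip_width: 0.0584
```

Emit:
drive_tool(rows=[{"dx": 0, "dy": 0, "dz": 0, "rx": 0.05, "ry": 0.6, "rz": -0.15}, {"dx": 0, "dy": 0, "dz": 0, "rx": 0.05, "ry": 1.2, "rz": -0.3}, {"dx": 0, "dy": 0, "dz": 0, "rx": 0.05, "ry": 1.8, "rz": -0.5}, {"dx": 0, "dy": 0, "dz": 0, "rx": 0.1, "ry": 2.4, "rz": -0.65}, {"dx": 0, "dy": 0, "dz": 0, "rx": 0.1, "ry": 3.0, "rz": -0.8}])

```text
time_s: 10.07
tcp_pos: [0.4986, 0.0702, 0.1297]
tool_rot: [1.89, -0.58, 2.932]
wrist_force: [0.4, -0.1, -0.6]
grip_width: 0.0583
```

```bash
python3 - <<'E'
from pour import *
st,p,m=cur();print(p); info(p,m)
plan([.498,.07,.13],tool(88,15,145))
t=arm.snapshot("top"); crop(t,180,150,340,270,5,"pics/t8.png")
s=arm.snapshot("side"); crop(s,160,130,280,230,6,"pics/s8.png")
E
```

```text
[0.49858396 0.07015554 0.12968869]
tilt 110.0 axis [ 0.69 -0.63 -0.34] mouth [0.517 0.053 0.12 ] lip [0.509 0.06  0.091]
t 10.07 d [-0.01 -0.    0.01] r [ 0.14  3.28 -0.93] F [ 0.4 -0.1 -0.6] w 0.0583 j [-0.33  0.16 -0.13 -1.22 -1.77 -1.81]
```

View pics/t8.png

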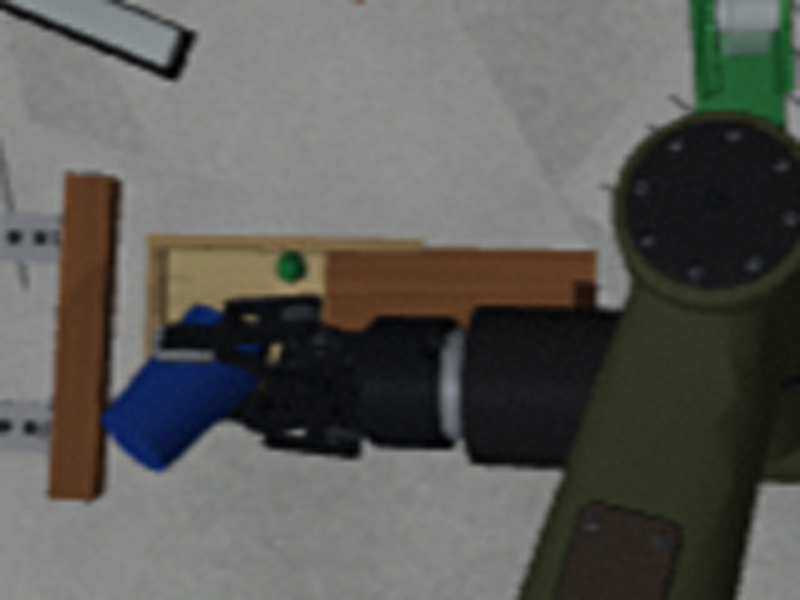

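View pics/s8.png

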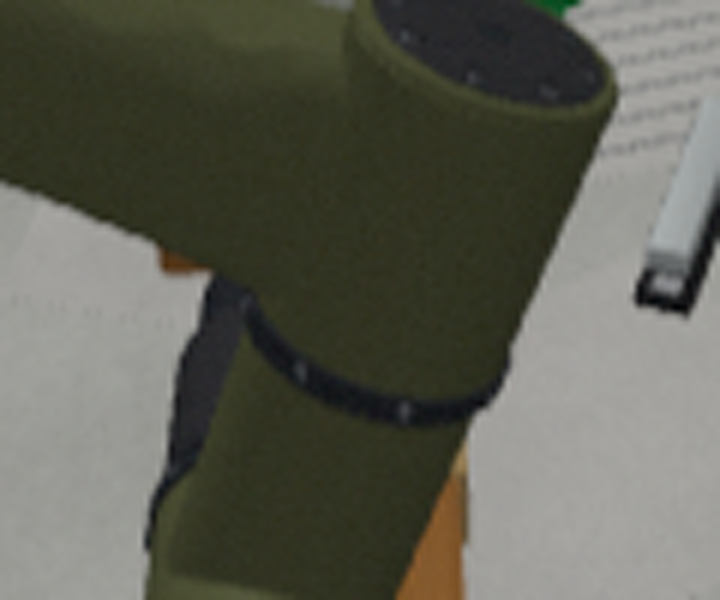

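Emit:
drive_tool(rows=[{"dx": 0, "dy": 0, "dz": 0, "rx": 0.05, "ry": 0.7, "rz": -0.2}, {"dx": 0, "dy": 0, "dz": 0, "rx": 0.05, "ry": 1.4, "rz": -0.4}, {"dx": 0, "dy": 0, "dz": 0, "rx": 0.1, "ry": 2.1, "rz": -0.6}, {"dx": 0, "dy": 0, "dz": 0, "rx": 0.1, "ry": 2.8, "rz": -0.8}, {"dx": 0, "dy": 0, "dz": 0, "rx": 0.15, "ry": 3.5, "rz": -1.0}])

```text
time_s: 10.8
tcp_pos: [0.4987, 0.0701, 0.1295]
tool_rot: [2.022, -0.934, 2.733]
wrist_force: [0.3, -0.1, -0.6]
grip_width: 0.0584
```

Emit:
drive_tool(rows=[{"dx": 0, "dy": 0, "dz": 0, "rx": 0, "ry": 0.2, "rz": 0}, {"dx": 0, "dy": 0, "dz": 0, "rx": 0, "ry": 0.5, "rz": -0.1}, {"dx": 0, "dy": 0, "dz": 0, "rx": 0, "ry": 1, "rz": -0.3}, {"dx": 0, "dy": 0, "dz": 0, "rx": 0, "ry": 1, "rz": -0.3}, {"dx": 0, "dy": 0, "dz": 0, "rx": 0, "ry": 1, "rz": -0.3}])

```text
time_s: 11.42
tcp_pos: [0.4987, 0.07, 0.1289]
tool_rot: [2.105, -1.029, 2.632]
wrist_force: [0.5, 0.4, -0.4]
grip_width: 0.0585
```

```bash
python3 - <<'E'
from pour import *
st,p,m=cur();print(p); info(p,m)
plan([.498,.07,.13],tool(88,15,90))
t=arm.snapshot("top"); crop(t,180,150,340,270,5,"pics/t9.png")
E
```

```text
[0.49870748 0.07003255 0.12885427]
tilt 128.0 axis [ 0.37 -0.7  -0.61] mouth [0.509 0.051 0.112] lip [0.5   0.068 0.088]
t 11.43 d [-0.02 -0.    0.03] r [ -0.35 -10.07   2.77] F [ 0.5  0.4 -0.4] w 0.0585 j [-0.34  0.16 -0.13 -1.23 -1.77 -2.3 ]
```

View pics/t9.png

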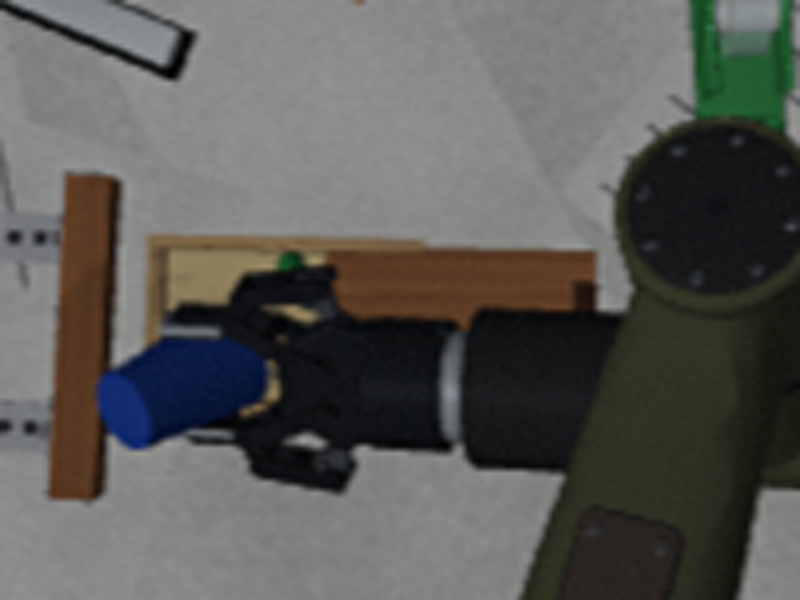

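Emit:
drive_tool(rows=[{"dx": 0, "dy": 0, "dz": 0.3, "rx": 0, "ry": 0, "rz": 0}, {"dx": 0, "dy": 0, "dz": 0.8, "rx": 0, "ry": 0, "rz": 0}, {"dx": 0, "dy": 0, "dz": 1.4, "rx": -0.1, "ry": -1.5, "rz": 0.4}, {"dx": 0, "dy": 0, "dz": 1.8, "rx": -0.1, "ry": -3, "rz": 0.8}, {"dx": 0, "dy": 0, "dz": 2.0, "rx": -0.15, "ry": -4.5, "rz": 1.2}])

```text
time_s: 12.1
tcp_pos: [0.499, 0.0699, 0.2117]
tool_rot: [1.885, -0.574, 2.924]
wrist_force: [-0.8, -0.2, -0.6]
grip_width: 0.0583
```

```bash
python3 - <<'E'
from pour import *
st,p,m=cur();print(p); info(p,m)
plan([.40,-.06,.24],tool(80,30,50))
t=arm.snapshot("top"); crop(t,180,150,340,270,5,"pics/t10.png")
E
```

```text
[0.49900245 0.06986198 0.21169359]
tilt 110.0 axis [ 0.69 -0.64 -0.34] mouth [0.518 0.053 0.203] lip [0.51  0.06  0.173]
t 12.1 d [-2.48 -3.25  0.71] r [ -3.35 -11.1    3.65] F [-0.8 -0.2 -0.6] w 0.0583 j [-0.35  0.04 -0.09 -1.26 -1.83 -1.95]
```

View pics/t10.png

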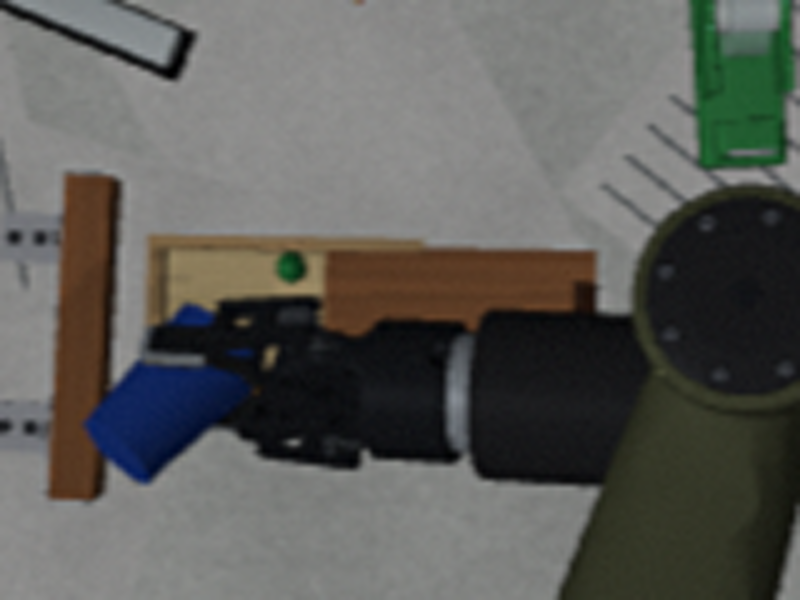

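Emit:
drive_tool(rows=[{"dx": 0, "dy": 0, "dz": 0.1, "rx": 0, "ry": -1.6, "rz": 0.4}, {"dx": 0, "dy": 0, "dz": 0.3, "rx": 0, "ry": -3.3, "rz": 0.8}, {"dx": 0, "dy": 0, "dz": 0.5, "rx": 0, "ry": -5.0, "rz": 1.3}, {"dx": 0, "dy": 0, "dz": 0.7, "rx": -0.2, "ry": -6.7, "rz": 1.8}, {"dx": 0, "dy": 0, "dz": 0.7, "rx": -0.3, "ry": -8.3, "rz": 2.2}])

```text
time_s: 12.78
tcp_pos: [0.4989, 0.0699, 0.2388]
tool_rot: [1.839, 0.29, -3.106]
wrist_force: [-0.8, -0.3, -0.9]
grip_width: 0.058
```

```bash
python3 - <<'E'
from pour import *
st,p,m=cur();print(p); info(p,m)
plan([.38,-.06,.24],tool(75,30,0))
E
```

```text
[0.49893183 0.06993858 0.23875218]
tilt 68.0 axis [ 0.81 -0.45  0.37] mouth [0.521 0.058 0.249] lip [0.531 0.052 0.22 ]
t 12.78 d [-2.97 -3.25  0.03] r [ -3.84 -10.71   2.8 ] F [-0.8 -0.3 -0.9] w 0.058 j [-0.36  0.01 -0.07 -1.28 -1.85 -1.11]
```

Emit:
drive_tool(rows=[{"dx": -0.2, "dy": -0.2, "dz": 0, "rx": -0.5, "ry": -1.6, "rz": 0.5}, {"dx": -0.6, "dy": -0.7, "dz": 0, "rx": -1, "ry": -3.2, "rz": 0.9}, {"dx": -1.1, "dy": -1.2, "dz": 0, "rx": -1.6, "ry": -4.8, "rz": 1.3}, {"dx": -1.7, "dy": -1.9, "dz": 0, "rx": -2.2, "ry": -6.4, "rz": 1.7}, {"dx": -2.3, "dy": -2.6, "dz": 0, "rx": -2.8, "ry": -8.0, "rz": 2.1}])

```text
time_s: 13.4
tcp_pos: [0.4059, -0.0346, 0.238]
tool_rot: [2.565, 0.987, -2.398]
wrist_force: [0.1, -1.0, -1.4]
grip_width: 0.0588
```

```bash
python3 - <<'E'
from pour import *
st,p,m=cur();print(p); info(p,m)
plan([.38,-.06,.24],tool(75,30,0))
t=arm.snapshot("top"); crop(t,180,150,340,270,5,"pics/t11.png")
E
```

```text
[ 0.40589516 -0.03458395  0.23795217]
tilt 18.0 axis [ 0.28 -0.11  0.95] mouth [ 0.413 -0.038  0.264] lip [ 0.441 -0.049  0.254]
t 13.4 d [-0.65 -0.64  0.05] r [-1.01 -2.74  0.67] F [ 0.1 -1.  -1.4] w 0.0588 j [-0.52 -0.22 -0.19 -1.07 -1.9  -0.2 ]
```

View pics/t11.png

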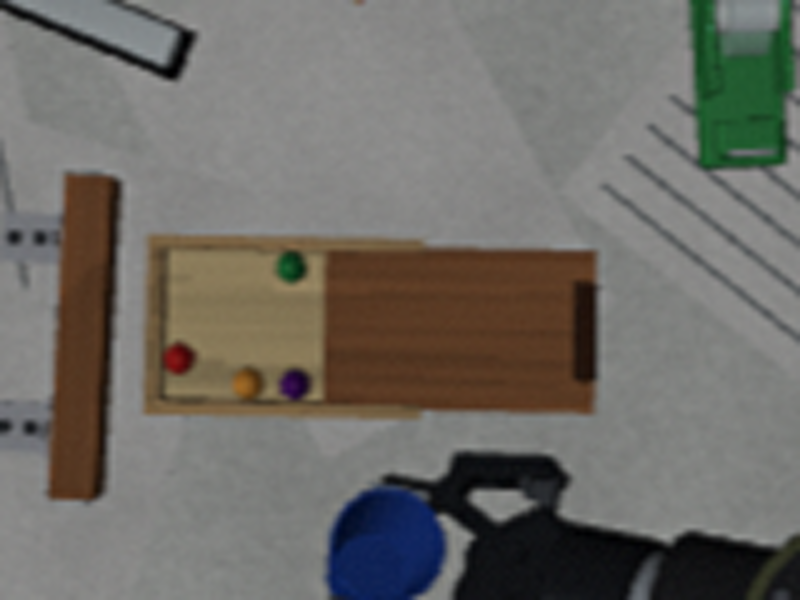

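Emit:
drive_tool(rows=[{"dx": -0.1, "dy": -0.2, "dz": 0, "rx": -0.2, "ry": -0.5, "rz": 0.1}, {"dx": -0.2, "dy": -0.4, "dz": 0, "rx": -0.4, "ry": -1.2, "rz": 0.3}, {"dx": -0.2, "dy": -0.7, "dz": 0, "rx": -0.7, "ry": -1.9, "rz": 0.5}, {"dx": -0.2, "dy": -1.0, "dz": 0, "rx": -1.0, "ry": -2.7, "rz": 0.67}, {"dx": -0.2, "dy": -1.3, "dz": 0, "rx": -1.0, "ry": -2.7, "rz": 0.67}])

```text
time_s: 14.08
tcp_pos: [0.3985, -0.0863, 0.238]
tool_rot: [3.122, 1.048, -1.851]
wrist_force: [-0.3, -0.3, 0.3]
grip_width: 0.0583
```

```bash
python3 - <<'E'
from pour import *
st,p,m=cur();print(p); info(p,m)
plan([.46,-.337,.12],tool(60,30,0))
s=arm.snapshot("side");t=arm.snapshot("top"); crop(t,230,190,350,280,6,"pics/t12.png");crop(t,0,0,512,384,1.5,"pics/t12b.png");crop(s,120,120,320,300,4,"pics/s12.png")
E
```

```text
[ 0.3985309  -0.08631456  0.23801716]
tilt 1.0 axis [ 0.01 -0.    1.  ] mouth [ 0.399 -0.086  0.265] lip [ 0.428 -0.096  0.265]
t 14.07 d [ 1.54 -6.27 -2.95] r [-0.04 -0.08 -2.48] F [-0.3 -0.3  0.3] w 0.0583 j [-0.62 -0.21 -0.17 -1.03 -1.9   0.14]
```

View pics/t12.png

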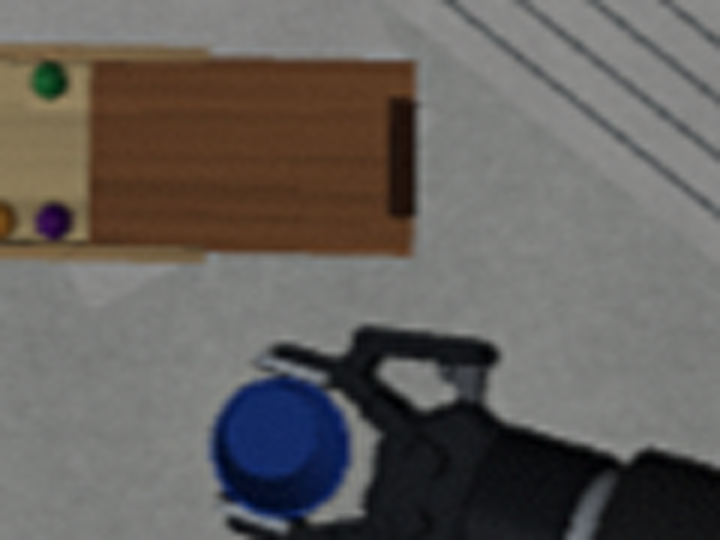

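View pics/s12.png

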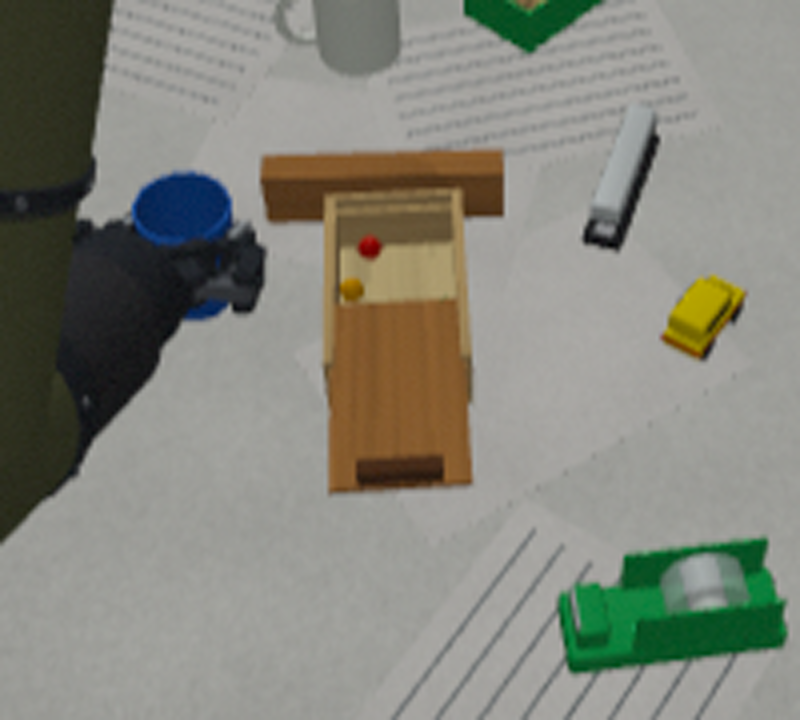

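View pics/t12b.png

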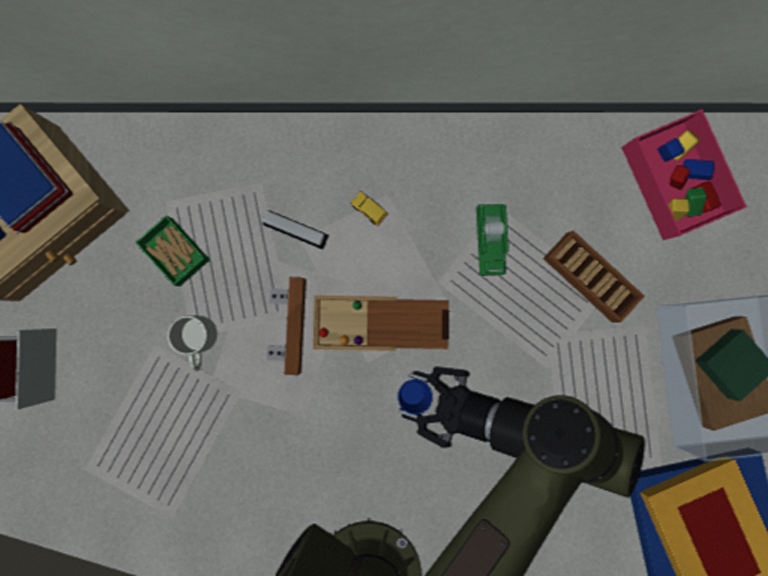

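Emit:
drive_tool(rows=[{"dx": 0.3, "dy": -1.3, "dz": 0, "rx": 0, "ry": 0, "rz": -0.5}, {"dx": 0.6, "dy": -2.6, "dz": 0, "rx": 0, "ry": 0, "rz": -1.0}, {"dx": 0.9, "dy": -3.9, "dz": 0, "rx": 0, "ry": 0, "rz": -1.5}, {"dx": 1.2, "dy": -5.1, "dz": -0.4, "rx": 0, "ry": -0.1, "rz": -2.0}, {"dx": 1.5, "dy": -6.2, "dz": -1.0, "rx": 0, "ry": -0.1, "rz": -2.5}])

```text
time_s: 14.8
tcp_pos: [0.4594, -0.3358, 0.1967]
tool_rot: [3.14, 1.053, -2.1]
wrist_force: [1.4, -0.4, 0.0]
grip_width: 0.0579
```

```bash
python3 - <<'E'
from pour import *
st,p,m=cur();print(p); info(p,m)
plan([.46,-.337,.061],tool(60,30,0))
E
```

```text
[ 0.4593663  -0.33577238  0.19668719]
tilt 0.0 axis [-0.   -0.01  1.  ] mouth [ 0.459 -0.336  0.224] lip [ 0.448 -0.365  0.224]
t 14.8 d [ 0.02 -0.03 -3.39] r [-0.05  0.02  0.04] F [ 1.4 -0.4  0. ] w 0.0579 j [-0.91  0.27  0.24 -1.01 -1.88  0.22]
```

Emit:
drive_tool(rows=[{"dx": 0, "dy": 0, "dz": -1.0, "rx": 0, "ry": 0, "rz": 0}, {"dx": 0, "dy": 0, "dz": -2.0, "rx": 0, "ry": 0, "rz": 0}, {"dx": 0, "dy": 0, "dz": -2.7, "rx": -0.05, "ry": 0, "rz": 0}, {"dx": 0, "dy": 0, "dz": -3.1, "rx": -0.05, "ry": 0, "rz": 0}, {"dx": 0, "dy": 0, "dz": -3.3, "rx": -0.05, "ry": 0, "rz": 0}])

```text
time_s: 15.42
tcp_pos: [0.4589, -0.3338, 0.0642]
tool_rot: [-3.139, 1.049, -2.094]
wrist_force: [0.4, 0.1, -0.8]
grip_width: 0.0581
```

Emit:
drive_tool(rows=[{"dx": 0, "dy": 0, "dz": -0.03, "rx": 0, "ry": 0, "rz": 0}, {"dx": 0, "dy": 0, "dz": -0.06, "rx": 0, "ry": 0, "rz": 0}, {"dx": 0, "dy": 0, "dz": -0.09, "rx": 0, "ry": 0, "rz": 0}, {"dx": 0, "dy": 0, "dz": -0.12, "rx": 0, "ry": 0, "rz": 0}, {"dx": 0, "dy": 0, "dz": -0.12, "rx": 0, "ry": 0, "rz": 0}])

```text
time_s: 16.05
tcp_pos: [0.4587, -0.334, 0.0601]
tool_rot: [-3.136, 1.048, -2.091]
wrist_force: [0.9, 0.3, 0.1]
grip_width: 0.0582
```

Emit:
drive_tool(rows=[{"dx": 0, "dy": 0, "dz": -0.02, "rx": 0, "ry": 0, "rz": 0}, {"dx": 0, "dy": 0, "dz": -0.03, "rx": 0, "ry": 0, "rz": 0}, {"dx": 0, "dy": 0, "dz": -0.03, "rx": 0, "ry": 0, "rz": 0}, {"dx": 0, "dy": 0, "dz": -0.03, "rx": 0, "ry": 0, "rz": 0}, {"dx": 0, "dy": 0, "dz": -0.03, "rx": 0, "ry": 0, "rz": 0}])

```text
time_s: 16.68
tcp_pos: [0.4587, -0.334, 0.0589]
tool_rot: [-3.136, 1.048, -2.09]
wrist_force: [-0.5, 0.6, 2.0]
grip_width: 0.0578
```

```bash
python3 - <<'E'
from pour import *
st,p,m=cur();print(p,st["wrist_force"],st["torque"]); info(p,m)
t=arm.snapshot("top"); crop(t,300,180,420,280,6,"pics/t13.png")
st,p,m=cur();print(p,st["wrist_force"],st["torque"])
E
```

```text
[ 0.45872709 -0.33397641  0.05892871] [-0.46963361  0.56387773  1.98723963] [-1.65612719  1.08843366  0.13084321]
tilt 0.0 axis [-0.  0.  1.] mouth [ 0.459 -0.334  0.086] lip [ 0.429 -0.326  0.086]
[ 0.45871257 -0.33399141  0.05891377] [-1.40861983  0.71172246  1.42756456] [-1.68468901  1.09079992  0.15683555]
```

View pics/t13.png

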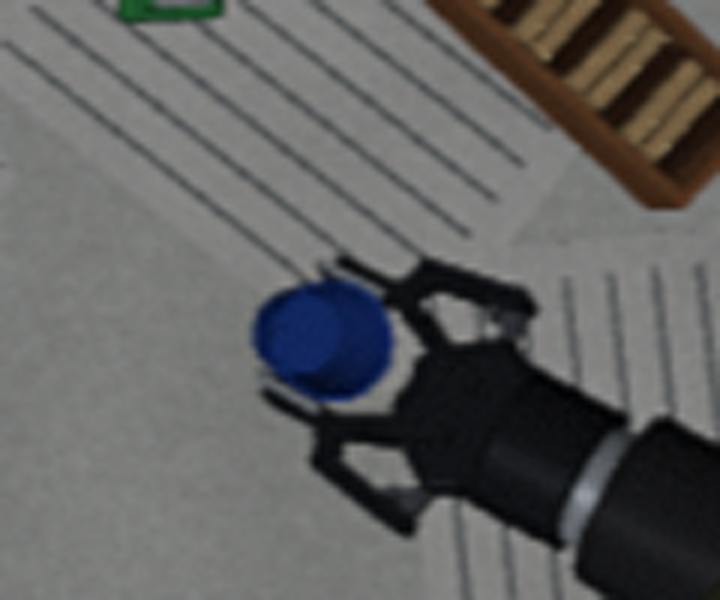

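Contact felt (z force about +2 N). The cup is empty and upright, so I release it and back out along the tool axis.

Emit:
drive_tool(rows=[{"dx": 0, "dy": 0, "dz": 0, "rx": 0, "ry": 0, "rz": 0}, {"dx": 0, "dy": 0, "dz": 0, "rx": 0, "ry": 0, "rz": 0}, {"dx": 0, "dy": 0, "dz": 0, "rx": 0, "ry": 0, "rz": 0}, {"dx": 0, "dy": 0, "dz": 0, "rx": 0, "ry": 0, "rz": 0}, {"dx": 0, "dy": 0, "dz": 0, "rx": 0, "ry": 0, "rz": 0}], jaw=100)

```text
time_s: 17.35
tcp_pos: [0.4587, -0.334, 0.0588]
tool_rot: [-3.136, 1.048, -2.091]
wrist_force: [0.5, -0.1, -0.8]
grip_width: 0.0854
```

Emit:
drive_tool(rows=[{"dx": -0.1, "dy": -0.18, "dz": 0.12, "rx": 0, "ry": 0, "rz": 0}, {"dx": -0.3, "dy": -0.52, "dz": 0.35, "rx": 0, "ry": 0, "rz": 0}, {"dx": -0.55, "dy": -0.95, "dz": 0.63, "rx": 0, "ry": 0, "rz": 0}, {"dx": -0.85, "dy": -1.47, "dz": 0.98, "rx": 0, "ry": 0, "rz": 0}, {"dx": -1.2, "dy": -2.08, "dz": 1.4, "rx": 0, "ry": 0, "rz": 0}])

```text
time_s: 17.98
tcp_pos: [0.4095, -0.4188, 0.1159]
tool_rot: [-3.136, 1.047, -2.091]
wrist_force: [1.0, 0.5, 0.3]
grip_width: 0.0855
```

```bash
python3 - <<'E'
from h import *
st,p,m=cur();print(p,st["wrist_force"],st["grip_width"])
t=arm.snapshot("top"); crop(t,180,170,380,260,4,"pics/t14.png");s=arm.snapshot("side"); crop(s,120,220,280,360,4,"pics/s14.png")
E
```

```text
[ 0.40954142 -0.41884213  0.11585386] [1.02594176 0.45432984 0.26267886] 0.0854724193522587
```

View pics/t14.png

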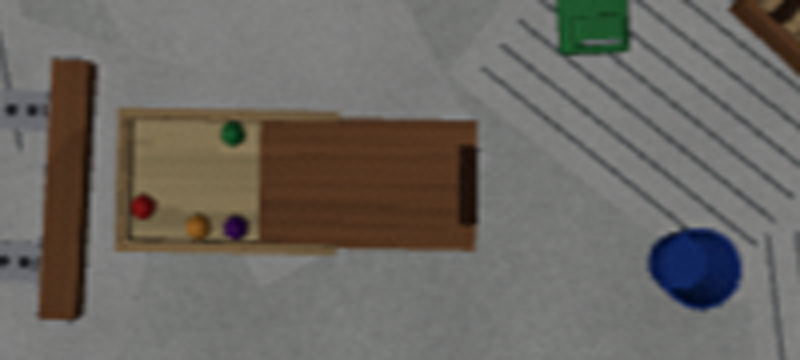

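View pics/s14.png

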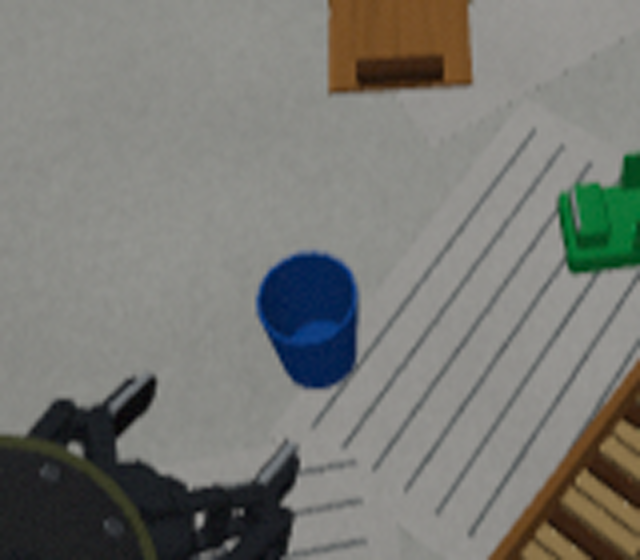

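```bash
python3 - <<'E'
from h import *
plan([.45,-.34,.25],tool(75,60)); plan([.519,-.24,.2],tool(88.8,90))
E
```

```text
t 18.07 d [1.03 2.03 3.32] r [-4.58  1.97  2.47] F [-0.3  0.3  0.4] w 0.0855 j [-1.02  0.46  0.33 -0.94 -1.91  0.39]
t 18.07 d [2.76 4.53 2.07] r [-9.68  2.78  4.36] F [-0.3  0.3  0.4] w 0.0855 j [-1.02  0.46  0.33 -0.94 -1.91  0.39]
```

Emit:
drive_tool(rows=[{"dx": 0, "dy": 0, "dz": 0.8, "rx": 0, "ry": 0, "rz": 0}, {"dx": 0, "dy": 0, "dz": 1.8, "rx": 0, "ry": 0, "rz": 0}, {"dx": 0, "dy": 0, "dz": 2.8, "rx": -0.6, "ry": 0.3, "rz": 0.2}, {"dx": 0.2, "dy": 0.4, "dz": 3.5, "rx": -1.4, "ry": 0.7, "rz": 0.5}, {"dx": 0.5, "dy": 1.0, "dz": 3.9, "rx": -2.4, "ry": 1.2, "rz": 0.9}], jaw=25)

```text
time_s: 18.7
tcp_pos: [0.4301, -0.3784, 0.2727]
tool_rot: [-3.13, 0.763, -1.993]
wrist_force: [1.7, 1.1, 0.1]
grip_width: 0.0214
```

```bash
python3 - <<'E'
from h import *
plan([.519,-.24,.2],tool(88.8,90))
E
```

```text
t 18.7 d [ 2.22  3.46 -1.82] r [-7.13  1.71  3.68] F [1.7 1.1 0.1] w 0.0214 j [-0.83  0.22  0.4  -0.76 -1.97  0.18]
```

Emit:
drive_tool(rows=[{"dx": 0.4, "dy": 0.7, "dz": 0, "rx": -1.4, "ry": 0.3, "rz": 0.7}, {"dx": 0.9, "dy": 1.4, "dz": 0, "rx": -2.8, "ry": 0.7, "rz": 1.4}, {"dx": 1.3, "dy": 2.1, "dz": -0.2, "rx": -4.2, "ry": 1.0, "rz": 2.1}, {"dx": 1.8, "dy": 2.8, "dz": -0.6, "rx": -5.6, "ry": 1.35, "rz": 2.9}, {"dx": 2.2, "dy": 3.45, "dz": -1.2, "rx": -7.1, "ry": 1.7, "rz": 3.7}])

```text
time_s: 19.32
tcp_pos: [0.5198, -0.2388, 0.2245]
tool_rot: [-3.141, 0.002, -1.588]
wrist_force: [-0.2, 0.1, -0.8]
grip_width: 0.0216
```

```bash
python3 - <<'E'
from h import *
plan([.520,-.225,.083],tool(88.8,90))
E
```

```text
t 19.32 d [ 0.01  0.34 -3.54] r [-0.02  0.   -0.04] F [-0.2  0.1 -0.8] w 0.0216 j [-0.08 -0.04 -0.05 -0.   -1.56  0.06]
```

Emit:
drive_tool(rows=[{"dx": 0, "dy": 0.1, "dz": -0.8, "rx": 0, "ry": 0, "rz": 0}, {"dx": 0, "dy": 0.2, "dz": -1.8, "rx": 0, "ry": 0, "rz": 0}, {"dx": 0, "dy": 0.3, "dz": -2.7, "rx": 0, "ry": 0, "rz": 0}, {"dx": 0, "dy": 0.35, "dz": -3.3, "rx": 0, "ry": 0, "rz": 0}, {"dx": 0, "dy": 0.35, "dz": -3.5, "rx": 0, "ry": 0, "rz": 0}])

```text
time_s: 19.95
tcp_pos: [0.5179, -0.2253, 0.0815]
tool_rot: [3.137, 0.008, -1.591]
wrist_force: [-0.2, -1.2, -0.3]
grip_width: 0.0211
```

```bash
python3 - <<'E'
from h import *
plan([.521,-.19,.083],tool(88.8,90))
t=arm.snapshot("top"); crop(t,270,170,370,250,6,"pics/t15.png");s=arm.snapshot("side"); crop(s,170,190,270,290,6,"pics/s15.png")
E
```

```text
t 19.95 d [0.08 0.88 0.04] r [-0.08 -0.05 -0.01] F [-0.2 -1.2 -0.3] w 0.0211 j [-0.06  0.   -0.27 -0.01 -1.3   0.04]
```

View pics/t15.png

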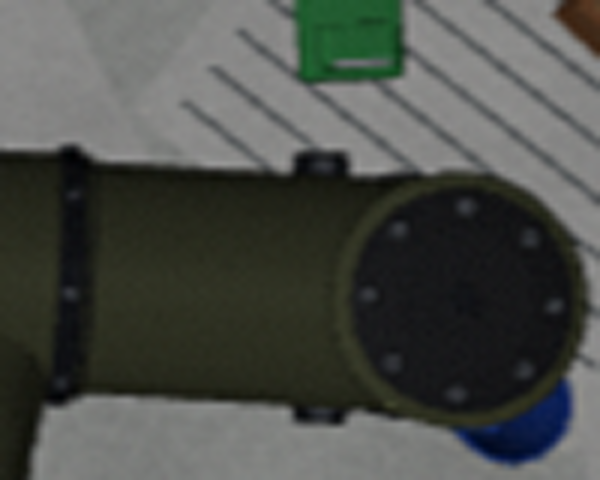

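View pics/s15.png

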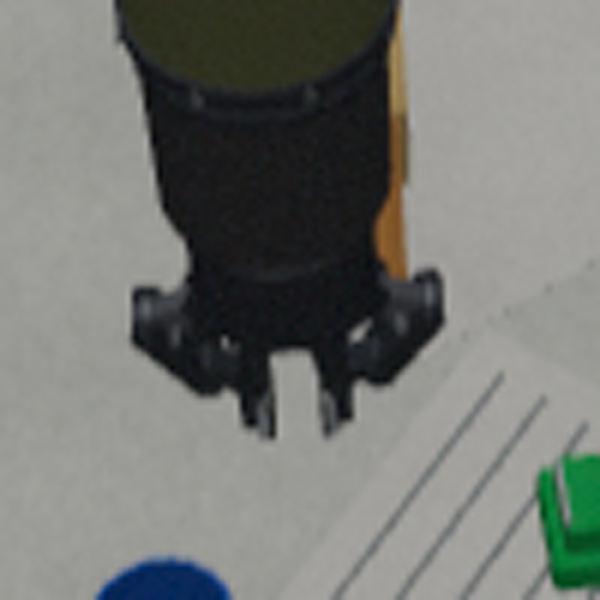

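```bash
python3 - <<'E'
from h import *
s=arm.snapshot("side")
M,o=cam(s)
for u,v in ((270,437),(330,437)):
    u=170+(u-2.5)/6; v=190+(v-2.5)/6
    d=M@np.array([(u-s["cx"])/s["fx"],(v-s["cy"])/s["fy"],1.0])
    for y in (-.236,-.214): print((o+d*(y-o[1])/d[1]).round(4))
E
```

```text
[ 0.505  -0.236   0.0639]
[ 0.5034 -0.214   0.0258]
[ 0.5313 -0.236   0.0597]
[ 0.5307 -0.214   0.0215]
```

Emit:
drive_tool(rows=[{"dx": 0.02, "dy": 0.15, "dz": -0.03, "rx": -0.05, "ry": -0.03, "rz": 0}, {"dx": 0.04, "dy": 0.4, "dz": -0.06, "rx": -0.08, "ry": -0.05, "rz": 0}, {"dx": 0.07, "dy": 0.65, "dz": -0.08, "rx": -0.08, "ry": -0.05, "rz": 0}, {"dx": 0.08, "dy": 0.85, "dz": -0.08, "rx": -0.08, "ry": -0.05, "rz": 0}, {"dx": 0.08, "dy": 0.95, "dz": -0.08, "rx": -0.08, "ry": -0.05, "rz": 0}])

```text
time_s: 20.72
tcp_pos: [0.5221, -0.1865, 0.0797]
tool_rot: [-3.138, -0.001, -1.59]
wrist_force: [1.4, -0.1, -0.3]
grip_width: 0.0212
```

```bash
python3 - <<'E'
from h import *
print(cur()[1])
plan([.521,-.15,.078],tool(88.8,90))
s=arm.snapshot("side"); crop(s,170,180,270,280,6,"pics/s16.png")
E
```

```text
[ 0.52206983 -0.18645042  0.07972988]
t 20.73 d [-0.03  0.91 -0.04] r [ 0.01  0.03 -0.02] F [ 1.4 -0.1 -0.3] w 0.0212 j [ 0.02 -0.03 -0.31  0.   -1.29 -0.04]
```

View pics/s16.png

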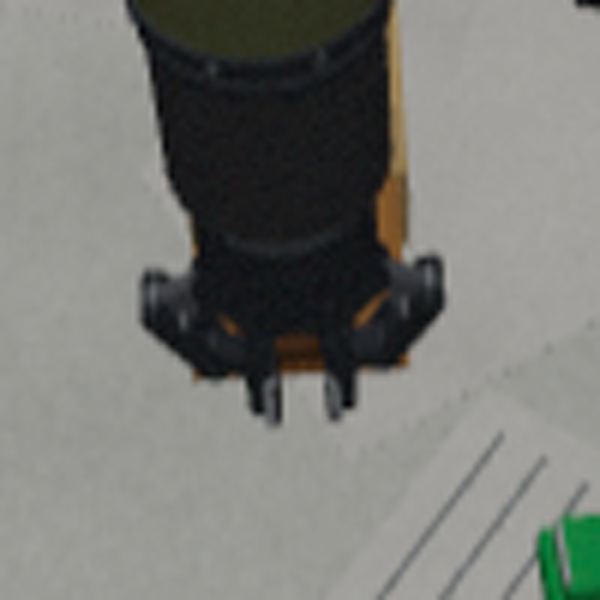

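Emit:
drive_tool(rows=[{"dx": 0, "dy": 0.15, "dz": -0.03, "rx": 0, "ry": 0, "rz": 0}, {"dx": 0, "dy": 0.3, "dz": -0.03, "rx": 0, "ry": 0, "rz": 0}, {"dx": 0, "dy": 0.5, "dz": -0.03, "rx": 0, "ry": 0, "rz": 0}, {"dx": 0, "dy": 0.7, "dz": -0.03, "rx": 0, "ry": 0, "rz": 0}, {"dx": 0, "dy": 0.9, "dz": -0.03, "rx": 0, "ry": 0, "rz": 0}])

```text
time_s: 21.4
tcp_pos: [0.522, -0.1506, 0.0785]
tool_rot: [-3.138, -0.001, -1.59]
wrist_force: [0.5, -0.6, -0.6]
grip_width: 0.0213
```

Emit:
drive_tool(rows=[{"dx": 0, "dy": 0.2, "dz": 0, "rx": 0, "ry": 0, "rz": 0}, {"dx": 0.01, "dy": 0.4, "dz": 0, "rx": 0, "ry": 0, "rz": 0}, {"dx": 0.01, "dy": 0.6, "dz": 0, "rx": 0, "ry": 0, "rz": 0}, {"dx": 0.02, "dy": 0.8, "dz": 0, "rx": 0, "ry": 0, "rz": 0}, {"dx": 0.02, "dy": 1.0, "dz": 0, "rx": 0, "ry": 0, "rz": 0}])

```text
time_s: 22.02
tcp_pos: [0.5228, -0.1106, 0.0784]
tool_rot: [-3.139, -0.001, -1.59]
wrist_force: [0.2, -1.1, 0.3]
grip_width: 0.0215
```

```bash
python3 - <<'E'
from h import *
print(cur()[1])
plan([.522,-.08,.078],tool(88.8,90))
t=arm.snapshot("top"); crop(t,180,150,340,270,5,"pics/t17.png")
s=arm.snapshot("side"); crop(s,160,130,290,260,5,"pics/s17.png")
E
```

```text
[ 0.52276823 -0.11064698  0.07841941]
t 22.02 d [-0.02  0.77 -0.01] r [ 0.01  0.03 -0.01] F [ 0.2 -1.1  0.3] w 0.0215 j [ 0.17 -0.09 -0.37  0.   -1.29 -0.19]
```

View pics/t17.png

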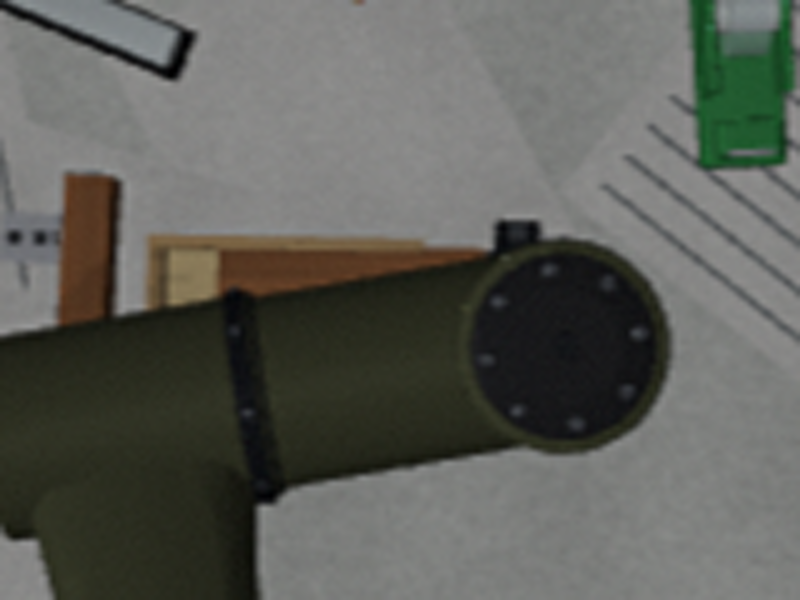

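View pics/s17.png

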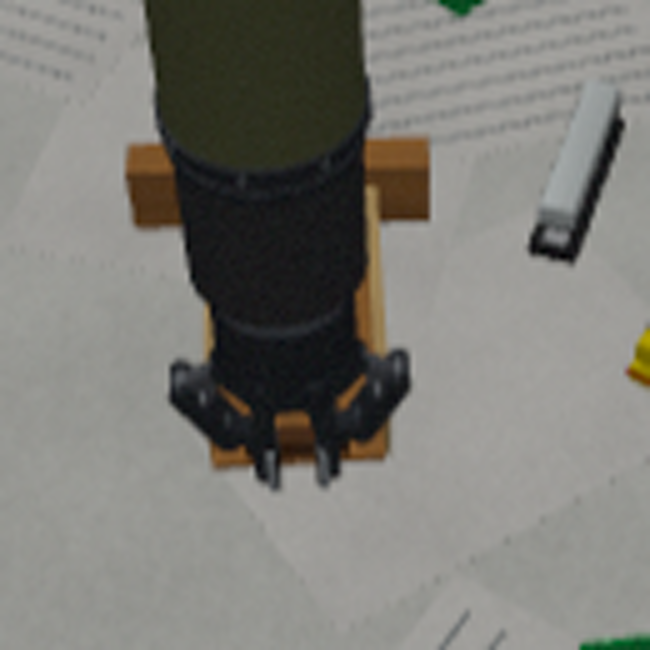

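Emit:
drive_tool(rows=[{"dx": 0, "dy": 0.2, "dz": 0, "rx": 0, "ry": 0, "rz": 0}, {"dx": 0.01, "dy": 0.4, "dz": 0, "rx": 0, "ry": 0, "rz": 0}, {"dx": 0.01, "dy": 0.6, "dz": 0, "rx": 0, "ry": 0, "rz": 0}, {"dx": 0.02, "dy": 0.75, "dz": 0, "rx": 0, "ry": 0, "rz": 0}, {"dx": 0.02, "dy": 0.85, "dz": 0, "rx": 0, "ry": 0, "rz": 0}])

```text
time_s: 22.75
tcp_pos: [0.5235, -0.0767, 0.0783]
tool_rot: [-3.139, -0.001, -1.59]
wrist_force: [-0.3, -0.5, -0.5]
grip_width: 0.0212
```

Emit:
drive_tool(rows=[{"dx": 0, "dy": 0.05, "dz": 0, "rx": 0, "ry": 0, "rz": 0}, {"dx": 0, "dy": 0.1, "dz": 0, "rx": 0, "ry": 0, "rz": 0}, {"dx": 0, "dy": 0.15, "dz": 0, "rx": 0, "ry": 0, "rz": 0}, {"dx": 0, "dy": 0.2, "dz": 0, "rx": 0, "ry": 0, "rz": 0}, {"dx": 0, "dy": 0.25, "dz": 0, "rx": 0, "ry": 0, "rz": 0}])

```text
time_s: 23.38
tcp_pos: [0.5234, -0.0672, 0.0783]
tool_rot: [-3.139, -0.001, -1.591]
wrist_force: [0.0, -2.1, -0.3]
grip_width: 0.0212
```

```bash
python3 - <<'E'
from h import *
print(cur()[1])
plan([.522,-.07,.078],tool(88.8,90))
t=arm.snapshot("top"); crop(t,180,150,340,270,5,"pics/t18.png")
E
```

```text
[ 0.52344636 -0.06723283  0.0783344 ]
t 23.38 d [-0.04 -0.07 -0.01] r [ 0.01  0.03 -0.01] F [ 0.  -2.1 -0.3] w 0.0212 j [ 0.25 -0.1  -0.38  0.   -1.29 -0.27]
```

View pics/t18.png

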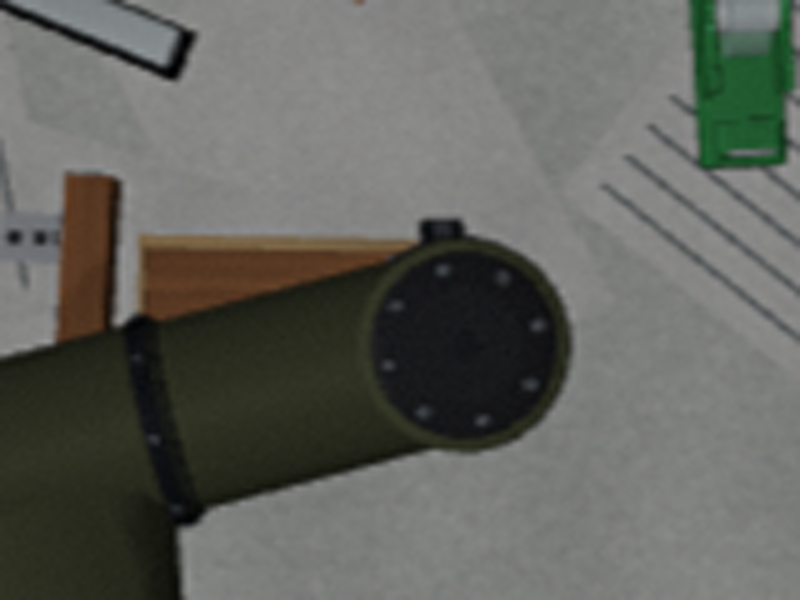

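Emit:
drive_tool(rows=[{"dx": 0, "dy": 0.05, "dz": 0, "rx": 0, "ry": 0, "rz": -0.08}, {"dx": 0, "dy": 0.1, "dz": 0, "rx": 0, "ry": 0, "rz": -0.16}, {"dx": 0.01, "dy": 0.15, "dz": 0, "rx": 0, "ry": 0, "rz": -0.24}, {"dx": 0.01, "dy": 0.2, "dz": 0, "rx": 0, "ry": 0, "rz": -0.3}, {"dx": 0.01, "dy": 0.25, "dz": 0, "rx": 0, "ry": 0, "rz": -0.34}])

```text
time_s: 24.05
tcp_pos: [0.5239, -0.057, 0.0784]
tool_rot: [-3.139, -0.001, -1.626]
wrist_force: [0.6, -2.8, -0.2]
grip_width: 0.0214
```

```bash
python3 - <<'E'
from h import *
print(cur()[1])
plan([.522,-.07,.078],tool(86.8,90)); print(cur()[0]["torque"].round(2))
t=arm.snapshot("top"); crop(t,180,170,280,245,8,"pics/t19.png")
s=arm.snapshot("side"); crop(s,170,140,270,240,6,"pics/s19.png")
E
```

```text
[ 0.52392592 -0.05701998  0.07838422]
t 24.05 d [-0.05 -0.32 -0.01] r [ 0.01  0.03 -0.  ] F [ 0.6 -2.8 -0.2] w 0.0214 j [ 0.27 -0.11 -0.38  0.   -1.29 -0.33]
[-0.65  0.07 -0.02]
```

View pics/t19.png

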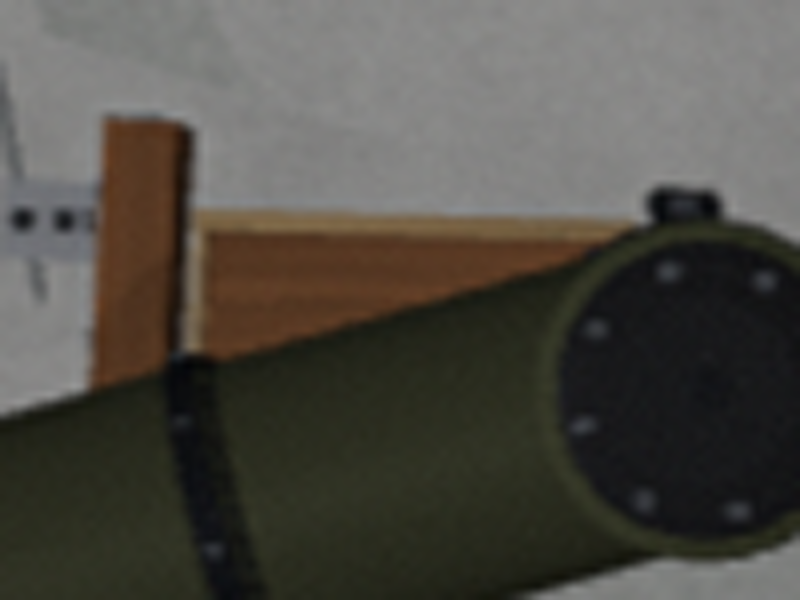

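View pics/s19.png

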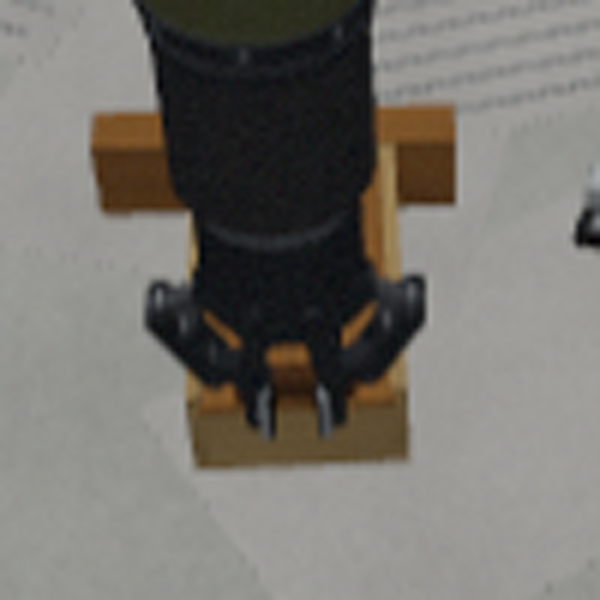

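Emit:
drive_tool(rows=[{"dx": 0, "dy": 0.03, "dz": 0, "rx": 0, "ry": 0, "rz": 0}, {"dx": 0, "dy": 0.05, "dz": 0, "rx": 0, "ry": 0, "rz": 0}, {"dx": 0, "dy": 0.07, "dz": 0, "rx": 0, "ry": 0, "rz": 0}, {"dx": 0.01, "dy": 0.09, "dz": 0, "rx": 0, "ry": 0, "rz": 0}, {"dx": 0.01, "dy": 0.1, "dz": 0, "rx": 0, "ry": 0, "rz": 0}])

```text
time_s: 24.78
tcp_pos: [0.5243, -0.0531, 0.0784]
tool_rot: [-3.139, -0.001, -1.626]
wrist_force: [-0.7, -1.4, -0.1]
grip_width: 0.0215
```

```bash
python3 - <<'E'
from h import *
st=cur()[0]; print(st["tcp_pos"],st["wrist_force"].round(1),st["torque"].round(3))
t=arm.snapshot("top"); crop(t,185,175,265,235,10,"pics/t20.png")
b=lambda u,v,z:(back(t,185+(u-4.5)/10,175+(v-4.5)/10,z)*1000).round(1)
np.save("t20.npy",t["color"])
E
```

```text
[ 0.52433848 -0.05314545  0.0783608 ] [-0.7 -1.4 -0.1] [-0.661  0.068  0.003]
```

View pics/t20.png

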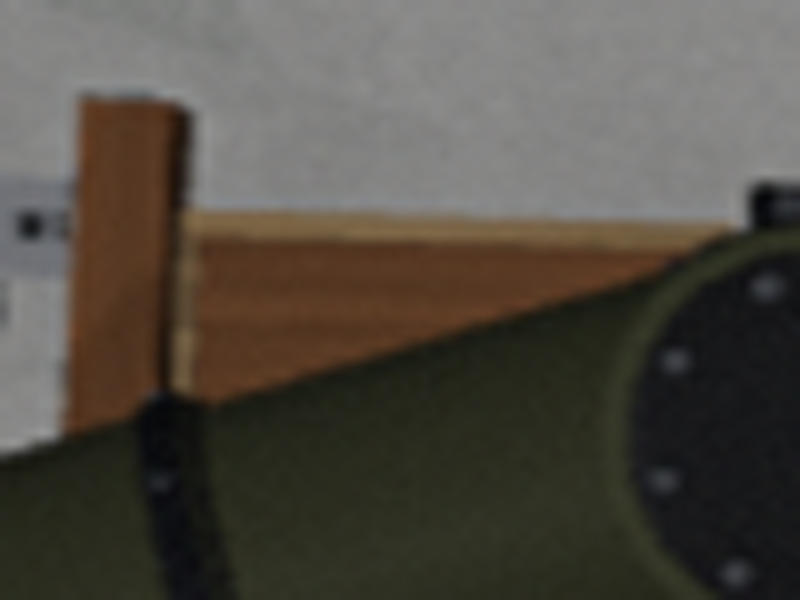

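Emit:
drive_tool(rows=[{"dx": 0, "dy": 0.02, "dz": 0, "rx": 0, "ry": 0, "rz": 0}, {"dx": 0, "dy": 0.04, "dz": 0, "rx": 0, "ry": 0, "rz": 0}, {"dx": 0, "dy": 0.05, "dz": 0, "rx": 0, "ry": 0, "rz": 0}, {"dx": 0, "dy": 0.06, "dz": 0, "rx": 0, "ry": 0, "rz": 0}, {"dx": 0, "dy": 0.06, "dz": 0, "rx": 0, "ry": 0, "rz": 0}])

```text
time_s: 25.45
tcp_pos: [0.5243, -0.0507, 0.0784]
tool_rot: [-3.139, -0.001, -1.626]
wrist_force: [-0.3, -2.0, -1.1]
grip_width: 0.0212
```

Emit:
drive_tool(rows=[{"dx": 0, "dy": 0.01, "dz": 0, "rx": 0, "ry": 0, "rz": 0}, {"dx": 0, "dy": 0.02, "dz": 0, "rx": 0, "ry": 0, "rz": 0}, {"dx": 0, "dy": 0.03, "dz": 0, "rx": 0, "ry": 0, "rz": 0}, {"dx": 0, "dy": 0.03, "dz": 0, "rx": 0, "ry": 0, "rz": 0}, {"dx": 0, "dy": 0.03, "dz": 0, "rx": 0, "ry": 0, "rz": 0}])

```text
time_s: 26.08
tcp_pos: [0.5243, -0.0495, 0.0784]
tool_rot: [-3.139, -0.001, -1.626]
wrist_force: [-0.8, -1.8, -1.7]
grip_width: 0.0214
```

Emit:
drive_tool(rows=[{"dx": 0, "dy": 0.01, "dz": 0, "rx": 0, "ry": 0, "rz": 0}, {"dx": 0, "dy": 0.02, "dz": 0, "rx": 0, "ry": 0, "rz": 0}, {"dx": 0, "dy": 0.03, "dz": 0, "rx": 0, "ry": 0, "rz": 0}, {"dx": 0, "dy": 0.03, "dz": 0, "rx": 0, "ry": 0, "rz": 0}, {"dx": 0, "dy": 0.03, "dz": 0, "rx": 0, "ry": 0, "rz": 0}])

```text
time_s: 26.7
tcp_pos: [0.5243, -0.0484, 0.0784]
tool_rot: [-3.139, -0.001, -1.626]
wrist_force: [-0.6, -1.6, -0.9]
grip_width: 0.0215
```

```bash
cat >> h.py <<'E'
def force(n=5):
    F=[];T=[]
    for i in range(n):
        t=arm.snapshot("top"); st=arm.state(); F.append(st["wrist_force"]);T.append(st["torque"])
    F=np.array(F);T=np.array(T); print("t",round(st["time_s"],2),"tcp",st["tcp_pos"].round(4),"rot",st["tool_rot"].round(4),"F",F.mean(0).round(2),"sd",F.std(0).round(1),"T",T.mean(0).round(3)); return t
E
python3 - <<'E'
from h import *
t=force(); crop(t,185,175,265,235,10,"pics/t21.png")
E
```

```text
t 26.95 tcp [ 0.5243 -0.0484  0.0784] rot [-3.1388e+00 -7.0000e-04 -1.6260e+00] F [-0.86 -1.74 -1.03] sd [0.3 0.7 0.5] T [-0.674  0.184  0.043]
```

View pics/t21.png

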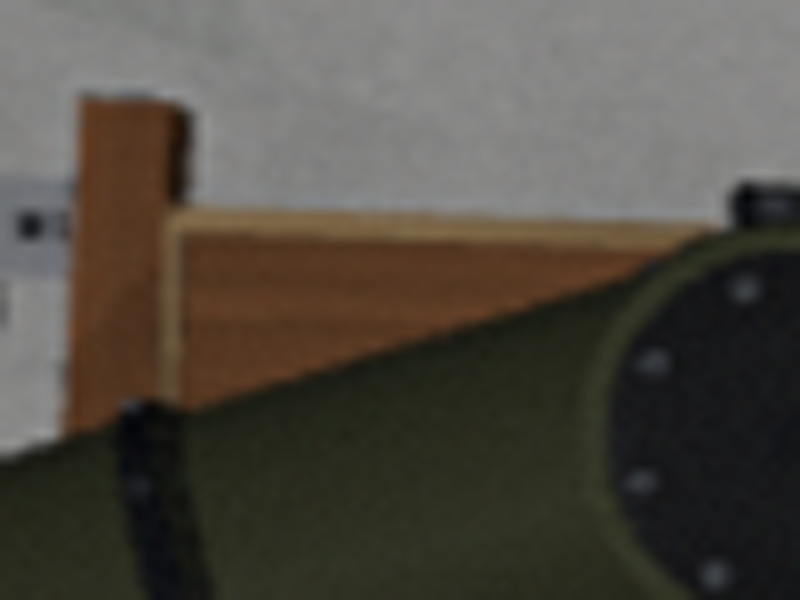

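Emit:
drive_tool(rows=[{"dx": 0, "dy": 0.01, "dz": 0, "rx": 0, "ry": 0, "rz": 0}, {"dx": 0, "dy": 0.02, "dz": 0, "rx": 0, "ry": 0, "rz": 0}, {"dx": 0, "dy": 0.02, "dz": 0, "rx": 0, "ry": 0, "rz": 0}, {"dx": 0, "dy": 0.02, "dz": 0, "rx": 0, "ry": 0, "rz": 0}, {"dx": 0, "dy": 0.02, "dz": 0, "rx": 0, "ry": 0, "rz": 0}])

```text
time_s: 27.58
tcp_pos: [0.524, -0.0481, 0.0784]
tool_rot: [-3.14, -0.002, -1.626]
wrist_force: [-0.8, -4.5, -0.5]
grip_width: 0.0214
```

```bash
python3 - <<'E'
from h import *
t=force(4)
E
```

```text
t 27.77 tcp [ 0.524  -0.0481  0.0784] rot [-3.1395e+00 -1.6000e-03 -1.6261e+00] F [-1.63 -4.84  0.07] sd [0.6 0.4 0.6] T [-1.645  0.559  0.086]
```

```bash
cat > edge.py <<'E'
from h import *
t=arm.snapshot("top"); np.save("t22.npy",t["color"])
im=cv2.GaussianBlur(t["color"].astype(float),(0,0),0.7)
def edge_h(cols,v0,v1,ch):  # for each col find strongest gradient row in [v0,v1]
    out=[]
    for u in cols:
        p=ch(im[v0:v1+1,u]); g=np.abs(np.diff(p)); k=g.argmax()
        k0=max(k-2,0); w=g[k0:k+3]; out.append((u,v0+k0+(w*np.arange(len(w))).sum()/w.sum()+.5))
    return np.array(out)
def edge_v(rows,u0f,u1f,ch):
    out=[]
    for v in rows:
        u0,u1=int(u0f(v)),int(u1f(v)); p=ch(im[v,u0:u1+1]); g=np.abs(np.diff(p)); k=g.argmax()
        k0=max(k-2,0); w=g[k0:k+3]; out.append((u0+k0+(w*np.arange(len(w))).sum()/w.sum()+.5,v))
    return np.array(out)
rb=lambda p:p[...,0]-p[...,2]   # red - blue
lum=lambda p:p.sum(-1)
def wline(pts,z,axis):
    P=np.array([back(t,u,v,z) for u,v in pts])[:,:2]*1000
    if axis=='y': A=P[:,1];B=P[:,0]
    else: A=P[:,0];B=P[:,1]
    for _ in range(3):
        c=np.polyfit(A,B,1); r=B-np.polyval(c,A); ok=np.abs(r)<max(2*r.std(),.2); A,B=A[ok],B[ok]
    return np.degrees(np.arctan(c[0])),r.std(),c,len(A)
side=edge_h(range(205,254),191,202,rb); print("box +x side heading deg (from +y to +x):",wline(side,.062,'y'))
stl=edge_v(range(188,214),lambda v:189,lambda v:197,rb); print("stop back edge slope:",wline(stl,.055,'x'))
print(stl[:3],stl[-3:])
E
python3 edge.py
```

```text
box +x side heading deg (from +y to +x): (np.float64(2.319327943574143), np.float64(0.1760386816622663), array([4.05020340e-02, 5.80911805e+02]), 47)
stop back edge slope: (np.float64(-2.7560463804345843), np.float64(0.3525342258588436), array([-4.81392177e-02,  1.89782123e+02]), 26)
[[192.27470367 188.        ]
 [192.25012364 189.        ]
 [192.25082679 190.        ]] [[191.24407561 211.        ]
 [191.20627945 212.        ]
 [191.13183247 213.        ]]
```

```bash
cat > edge2.py <<'E'
import re,pickle
src=open('edge.py').read().replace('t=arm.snapshot("top"); np.save("t22.npy",t["color"])','t,_=pickle.load(open("s0.pkl","rb"))').split("side=edge_h")[0]
exec("import pickle\n"+src)
stl=edge_v([v for v in range(187,248) if not (192<=v<=202 or 229<=v<=240)],lambda v:188,lambda v:197,rb)
print("back",wline(stl,.055,'x'))
str_=edge_v(range(187,248),lambda v:198,lambda v:206,lum); print("front",wline(str_,.055,'x'))
s1=edge_h(range(213,260),192,200,rb); print("box +x side",wline(s1,.062,'y'))
s2=edge_h(range(213,260),229,236,rb); print("box -x side",wline(s2,.062,'y'))
E
python3 edge2.py
```

```text
back (np.float64(-2.85153781528492), np.float64(0.2920505683318002), array([-4.98098555e-02,  1.90783140e+02]), 37)
front (np.float64(-2.986757287333606), np.float64(0.25434711872635035), array([-5.21760183e-02,  1.57428446e+02]), 52)
box +x side (np.float64(1.0433486100513054), np.float64(0.27359581183820214), array([1.82118816e-02, 5.80053077e+02]), 44)
box -x side (np.float64(1.821657463855963), np.float64(0.31514696458166547), array([3.18046379e-02, 4.70124855e+02]), 40)
```

Emit:
drive_tool(rows=[{"dx": 0, "dy": 0.01, "dz": 0, "rx": 0, "ry": 0, "rz": 0.01}, {"dx": 0, "dy": 0.02, "dz": 0, "rx": 0, "ry": 0, "rz": 0.02}, {"dx": 0, "dy": 0.03, "dz": 0, "rx": 0, "ry": 0, "rz": 0.03}, {"dx": 0, "dy": 0.03, "dz": 0, "rx": 0, "ry": 0, "rz": 0.04}, {"dx": 0, "dy": 0.03, "dz": 0, "rx": 0, "ry": 0, "rz": 0.04}])

```text
time_s: 28.45
tcp_pos: [0.5236, -0.0477, 0.0784]
tool_rot: [-3.141, -0.003, -1.622]
wrist_force: [-3.2, -8.6, 0.4]
grip_width: 0.021
```

```bash
python3 - <<'E'
from h import *
t=force(4)
E
python3 edge.py | head -1
```

```text
t 28.65 tcp [ 0.5235 -0.0477  0.0783] rot [-3.1407 -0.0032 -1.6222] F [-2.55 -7.87  0.36] sd [0.5 0.5 0.4] T [-2.64   1.01   0.099]
box +x side heading deg (from +y to +x): (np.float64(2.5103486740154417), np.float64(0.19727768473475105), array([4.38419071e-02, 5.80499121e+02]), 44)
```

Emit:
drive_tool(rows=[{"dx": -0.01, "dy": 0, "dz": 0, "rx": 0, "ry": 0, "rz": 0}, {"dx": -0.02, "dy": 0, "dz": 0, "rx": 0, "ry": 0, "rz": 0}, {"dx": -0.02, "dy": 0, "dz": 0, "rx": 0, "ry": 0, "rz": 0}, {"dx": -0.02, "dy": 0.01, "dz": 0, "rx": 0, "ry": 0, "rz": 0.02}, {"dx": -0.02, "dy": 0.01, "dz": 0, "rx": 0, "ry": 0, "rz": 0.03}])

```text
time_s: 29.32
tcp_pos: [0.5228, -0.0474, 0.0784]
tool_rot: [-3.141, -0.003, -1.619]
wrist_force: [-3.2, -7.9, 0.8]
grip_width: 0.0217
```

```bash
python3 - <<'E'
from h import *
t=force(4)
E
python3 edge.py | head -1
```

```text
t 29.52 tcp [ 0.5228 -0.0474  0.0784] rot [-3.1405 -0.0032 -1.6193] F [-2.93 -7.58 -0.2 ] sd [0.5 0.3 0.3] T [-2.72   0.929  0.054]
box +x side heading deg (from +y to +x): (np.float64(2.845403310876196), np.float64(0.1926670612603168), array([4.97025232e-02, 5.79795837e+02]), 45)
```

Emit:
drive_tool(rows=[{"dx": -0.01, "dy": 0, "dz": 0, "rx": 0, "ry": 0, "rz": 0}, {"dx": -0.02, "dy": 0, "dz": 0, "rx": 0, "ry": 0, "rz": 0}, {"dx": -0.03, "dy": 0, "dz": 0, "rx": 0, "ry": 0, "rz": 0}, {"dx": -0.03, "dy": 0, "dz": 0, "rx": 0, "ry": 0, "rz": 0}, {"dx": -0.03, "dy": 0, "dz": 0, "rx": 0, "ry": 0, "rz": 0}])

```text
time_s: 30.2
tcp_pos: [0.5223, -0.0472, 0.0785]
tool_rot: [-3.139, -0.003, -1.619]
wrist_force: [-0.0, -8.3, -1.5]
grip_width: 0.0211
```

```bash
python3 - <<'E'
from h import *
t=force(4)
E
python3 edge.py | head -1
```

```text
t 30.4 tcp [ 0.5223 -0.0472  0.0785] rot [-3.1387e+00 -2.8000e-03 -1.6194e+00] F [ 0.5  -8.03 -1.58] sd [0.3 0.5 0.3] T [-2.762 -0.133 -0.05 ]
box +x side heading deg (from +y to +x): (np.float64(3.034405496716821), np.float64(0.17845990963256322), array([5.30099368e-02, 5.79433084e+02]), 45)
```

Emit:
drive_tool(rows=[{"dx": 0.0, "dy": 0.01, "dz": 0, "rx": 0, "ry": 0, "rz": 0}, {"dx": 0.005, "dy": 0.015, "dz": 0, "rx": 0, "ry": 0, "rz": -0.01}, {"dx": 0.01, "dy": 0.02, "dz": 0, "rx": 0, "ry": 0, "rz": -0.015}, {"dx": 0.01, "dy": 0.02, "dz": 0, "rx": 0, "ry": 0, "rz": -0.015}, {"dx": 0.01, "dy": 0.02, "dz": 0, "rx": 0, "ry": 0, "rz": -0.015}])

```text
time_s: 31.08
tcp_pos: [0.5223, -0.0472, 0.0785]
tool_rot: [-3.14, -0.004, -1.621]
wrist_force: [0.7, -11.1, -0.3]
grip_width: 0.0216
```

```bash
python3 - <<'E'
from h import *
t=force(4)
crop(t,185,175,265,235,10,"pics/t23.png"); s=arm.snapshot("side"); crop(s,170,140,270,240,6,"pics/s23.png")
E
python3 edge.py | head -1
```

```text
t 31.27 tcp [ 0.5223 -0.0471  0.0785] rot [-3.1397 -0.0041 -1.6211] F [ -0.15 -10.7   -0.77] sd [0.1 0.5 0.2] T [-3.687  0.175  0.019]
box +x side heading deg (from +y to +x): (np.float64(3.020848454647935), np.float64(0.16239094403735588), array([5.27726598e-02, 5.79422121e+02]), 43)
```

View pics/t23.png

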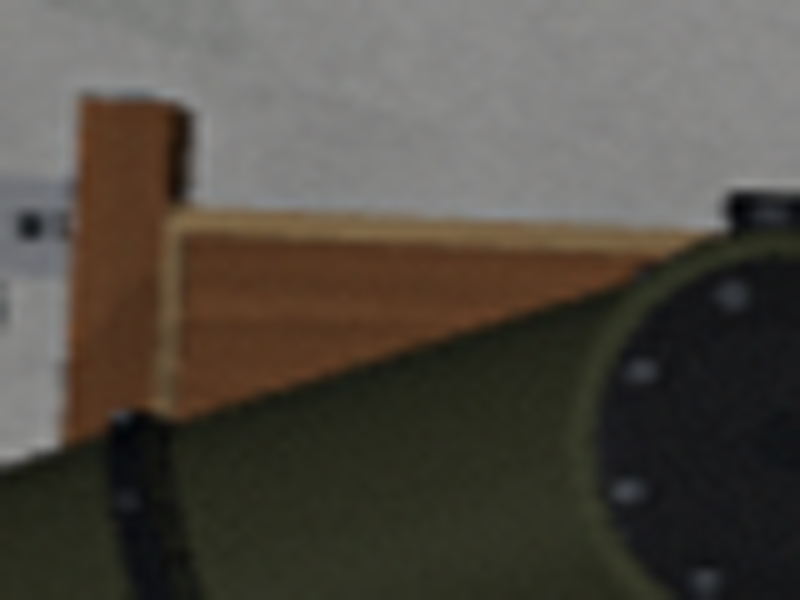

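View pics/s23.png

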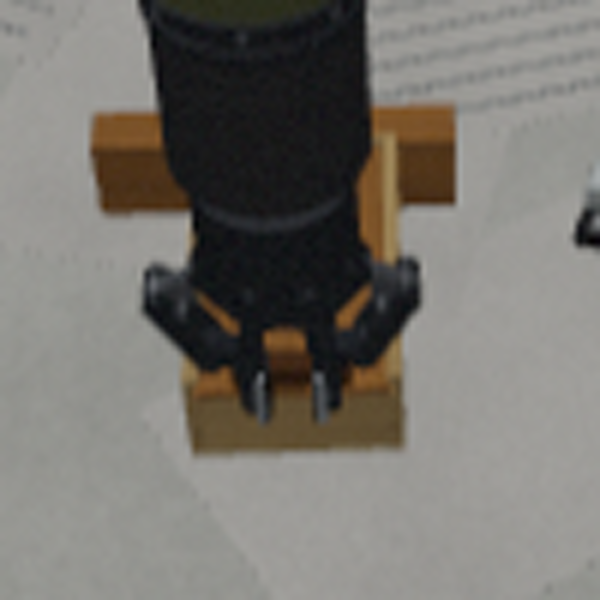

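Emit:
drive_tool(rows=[{"dx": 0, "dy": 0.005, "dz": 0, "rx": 0, "ry": 0, "rz": 0}, {"dx": 0, "dy": 0.008, "dz": 0, "rx": 0, "ry": 0, "rz": 0}, {"dx": 0, "dy": 0.008, "dz": 0, "rx": 0, "ry": 0, "rz": 0}, {"dx": 0, "dy": 0.008, "dz": 0, "rx": 0, "ry": 0, "rz": 0}, {"dx": 0, "dy": 0.008, "dz": 0, "rx": 0, "ry": 0, "rz": 0}])

```text
time_s: 32.0
tcp_pos: [0.5223, -0.0471, 0.0785]
tool_rot: [-3.14, -0.005, -1.621]
wrist_force: [-0.5, -12.0, -1.2]
grip_width: 0.0212
```

```bash
python3 - <<'E'
from h import *
t=force(8)
crop(t,0,0,512,384,1.5,"pics/t24.png"); s=arm.snapshot("side"); crop(s,0,0,512,384,1.5,"pics/s24.png")
E
python3 edge.py | head -1
```

```text
t 32.4 tcp [ 0.5224 -0.0471  0.0786] rot [-3.1397 -0.0046 -1.6213] F [ -0.41 -11.96  -1.05] sd [0.4 0.6 0.5] T [-4.088  0.142  0.033]
box +x side heading deg (from +y to +x): (np.float64(2.9375699464549143), np.float64(0.16738302589757195), array([5.13152386e-02, 5.79574273e+02]), 42)
```

View pics/t24.png

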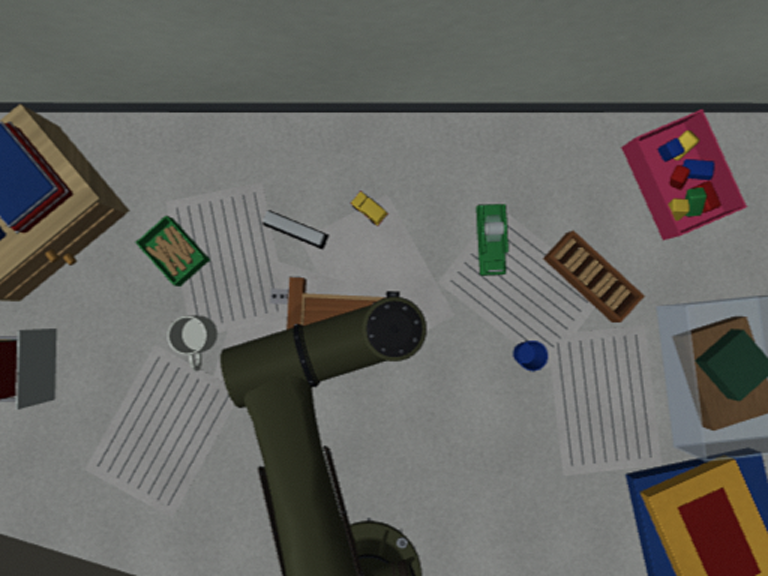

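View pics/s24.png

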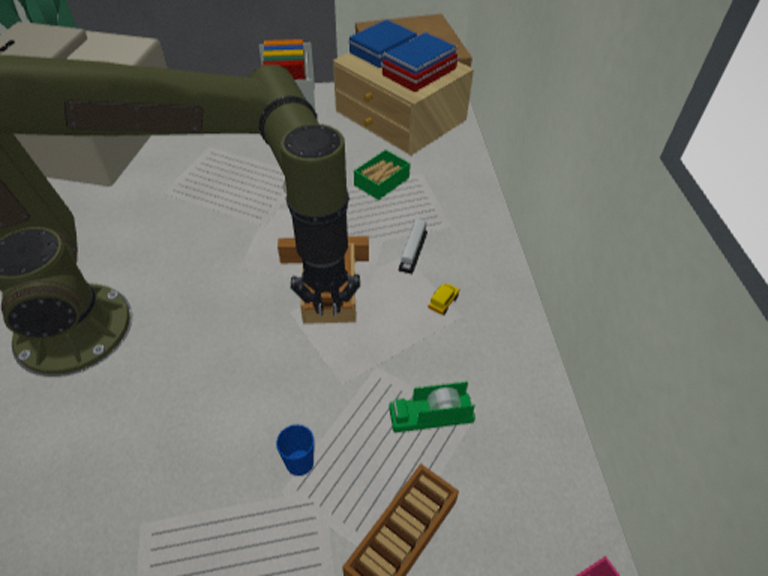

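```bash
python3 - <<'E'
from h import *
print(arm.finish_job())
E
```

```text
the job is handed in; nothing more can be done
None
```

The marbles are poured, the empty beaker is back on the table, and I handed the job in at about 32 s with the arm still pressing the shut box against the stop. I could not confirm two of the six marbles by sight.

- **Marbles:** After the pour, the green, red, amber and purple marbles were visible in the box. The blue and white ones never showed. The beaker looked empty from both cameras and no marbles were on the table, so they must have rolled under the lid part of the box.
- **Beaker:** It stands upright and empty, about 3 mm from where it started.
- **Lid:** I pushed it shut with two fingertips on the bar. The last pictures show it closed and the bar level with the end wall.
- **Box against the stop:** At first contact the box touched with one corner and the sideways force was about 3 N. I moved the pushed end about 1.3 mm sideways until that force fell to near zero. The box side then measured about 2.9–3.0° in the top picture, and the stop about 2.9–3.0°. That edge measurement is only good to about 0.4°. The arm hid the left half of the contact, so squareness there rests on the force readings.
- **Final push:** The wrist force averaged about 12 N, with under 0.5 N sideways. I aimed slightly above 10 N because the stop feels 0 to 4 N less, which puts about 8 to 12 N on the stop.
- **Other things on the table:** None of them looks moved in the last pictures.

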